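# Count three vials into the round tray and lock them in with the bow

### The job

Count exactly three of the tall medicine vials out of the sloping rack under the shelf and stand them upright in the trough of the tray, leaving the fourth tall vial and the low jar where they are in the rack. Then pick up the aluminium retaining bow, turn it in line with the tray and lower it over the vials until both its feet lie fully down in the two notches, and let go. Set everything down without dropping it, and leave the other things on the table alone.

Things in the scene. Friction and masses are not known exactly. Their poses are not given: they have to be found in the camera images.
- vial_a: one of four identical white plastic vials: closed cylinder 28 mm across (cap from 44 mm up 26 mm across), 60 mm tall, 28 to 52 g. Origin: centre of its underside; z along its axis, bottom to cap (at the start it leans 35 degrees from vertical, cap towards the robot). Round, so its x and y mean nothing.
- vial_b: one of four identical white plastic vials: closed cylinder 28 mm across (cap from 44 mm up 26 mm across), 60 mm tall, 28 to 52 g. Origin: centre of its underside; z along its axis, bottom to cap (at the start it leans 35 degrees from vertical, cap towards the robot). Round, so its x and y mean nothing.
- vial_c: one of four identical white plastic vials: closed cylinder 28 mm across (cap from 44 mm up 26 mm across), 60 mm tall, 28 to 52 g. Origin: centre of its underside; z along its axis, bottom to cap (at the start it leans 35 degrees from vertical, cap towards the robot). Round, so its x and y mean nothing.
- vial_d: one of four identical white plastic vials: closed cylinder 28 mm across (cap from 44 mm up 26 mm across), 60 mm tall, 28 to 52 g. Origin: centre of its underside; z along its axis, bottom to cap (at the start it leans 35 degrees from vertical, cap towards the robot). Round, so its x and y mean nothing.
- low_jar: low white plastic jar, 28 mm across but only 36 mm tall, in one of the rack's five pockets among the vials; it stays there. Origin: centre of its underside, z along its axis.
- rack: fixed grey sloping rack, 312 mm long in y; origin on the table, x away from the robot. Five pockets at y = -120, -60, 0, 60, 120 mm hold four vials and the low jar in any order, leaning 35 degrees to -x. Pocket floor centre: x = 20, z = 45 mm. Pockets are 18 mm deep along the leaning axis, 32 x 33 mm wide; a vial sticks out 42 mm and leaves along its axis.
- shelf_edge (a point): middle of the lower front edge of the white shelf board over the rack: 165 mm above the table, 8 mm towards +x of the rack's origin; board 312 mm long, 74 mm deep to +x, 10 mm thick, cartons on it to z = 200 mm; posts at its rear ends. A gripper pointing straight down at a vial hits it; tilted along the leaning vials it passes in front.
- tray: fixed grey open tray, 210 mm long in x, 70 mm wide in y; origin on the table under its centre. Trough between the end blocks: x from -72 to 72 mm, 60 mm wide, floor 4 mm above the table, side walls to 18 mm. End blocks (x 72 to 105 mm at both ends, 40 mm high) have a notch in their tops.
- notch_near (a point): centre of the floor of the notch in the tray's -x end block, 85 mm from the tray's centre, 30 mm above the table. Notch 10 mm deep, 40 mm wide in the tray's y, 27 mm long in x (72 to 99 mm), closed at its sides and outer end, open to the trough.
- notch_far (a point): the same for the notch in the tray's +x end block.
- bow: retaining bow bent from aluminium strip, 84 to 156 g: a bridge on two flat feet, standing on the table. Origin midway between the feet at the level of their undersides; x along it, z up. Legs at x = +-76.5 mm; feet from x = 74 to 96 mm either way, 34 mm wide, 5 mm thick. Same both ways round. Seated, its feet have 3 mm of play at sides and ends; the strap clears the vials.
- bow_strap (a point): top centre of the bow's strap, 65 mm above the feet's undersides; strap 157 mm long in the bow's x, 26 mm wide in y, 5 mm thick; the place to pinch it, across its width.
- bottle: bystander: white jar of 52 mm diameter and about 85 mm tall, on the table beyond the tray; origin at the centre of its underside.
- carton: bystander: cardboard carton 50 x 90 x 35 mm lying on the table; origin at the centre of its underside.
- pill_box: bystander: open blue pill organiser 55 x 200 x 22 mm with four compartments, on the table behind the rack; origin at the centre of its underside.
Mind the look-alikes: they are no part of the job. Leave any green look-alike of the vial_a alone.

How it is judged:
By the outcome, as a careful person would: the job done as asked, in the order asked, and still so for the second after the job is handed in, with the robot touching nothing.
It also fails if it takes over 72 s, if anything falls off the work surface, if the arm or the gripper's body presses on something with over 40 N, if the wrist force passes 120 N, or if a joint passes its speed limit or range.

### The arm

A 6-joint arm with a two-finger parallel gripper is mounted at the origin on the work surface. World frame = base frame: x ahead of the robot, y to its left, z up, the work surface at z = 0. Lengths are in m, angles in rad, forces in N, time in s.
With the tool pointing down it reaches from about 0.275 to 1 m from the base axis. Payload 8.4 kg.
Tool frame: the origin (TCP) lies between the finger pads; the fingertips stand 11 mm ahead of it and the grasp point (between the pads) lies 8 mm behind it; x points along the fingers, y is the direction in which the jaws open and shut, and the axes are right-handed (so a half turn about x gives the same grasp; the last joint's range is limited). The gripper opens to 85 mm and grips with 20 to 120 N. Pads are 22 mm wide; open, the fingers measure 114 mm over their backs; the gripper's body (76 mm by 85 mm) begins 54 mm behind the grasp point. The pads swing forward as they close: fully open they stand 13 mm farther back than shut.
Start: joints at [-1.206, 0.353, 1.633, -0, 1.155, -0.002], TCP at [0.224, -0.583, 0.242] pointing down, gripper open.
Joint ranges: [-2.63, 2.63], [-0.92, 2.1], [0.06, 2.66], [-1.3, 4.44], [0, 2.69], [-3.02, 3.02]. Speed limits (rad/s): [2.22, 2.22, 2.79, 3.14, 3.14, 3.14].

### API

Orientations are given as a rotation vector (axis times angle).
In Python, from workcell import telemetry, viewer, workorder, finder gives the robot as it stands. The module is installed in compiled form; this text tells all that it offers.
- The arm moves only by the shell command python3 -m creep 'ROWS' [OPENING] [FORCE]. ROWS is text: rows parted by semicolons, each of 4 numbers parted by spaces: the shift along the tool's x, y, z normalised to -1 to 1, where 1 is 0.4 m, then the turn about the tool's x normalised to -1 to 1, where 1 is pi rad. In form: tx ty tz twist; .... A call has 1 to 12 rows; each row is the pose to reach, as a shift and turn from the pose commanded when the call began, along the tool's axes at that moment, turning the shorter way round; what a row does not reach only later rows make up. A row lasts 1/8 s, in which the tool goes at most 62.5 mm and 10.7 degrees, less where a joint would pass 70% of its speed; a pose out of reach is approached as far as the arm can. A call with a number of a shift or a turn outside -1 to 1 is refused whole. A call with a gripper value outside its range is refused whole. OPENING is the opening, from 0 (shut) to 1 (fully open), set as the call begins (- or left out, the last holds). The fingers move at their own pace and stop on an object; FORCE is the grip in N (left out, the last holds). Time passes only in rows, so rows that repeat a pose let the fingers close. It gives the time, the measured TCP pose, the force and the opening at its end, in the units of the state.
- telemetry.get_state(): the state, without advancing time (a new reading comes with each control period).
- viewer.capture(name): name is "side" or "top" or "wrist"; returns a dict with "frame" (420x560x3 uint8, red, green, blue), "intrinsics" (3x3 intrinsics, pixels), "R" (3x3) and "t" (3): a world point X has camera coordinates R X + t. Camera axes: x right, y down, z forward; pixel columns grow to the right and rows downward; lengths in m; the calibration is good to about 2 mm. A picture is of the moment at which its call begins. There is no depth.
- workorder.finish_job(): hands the job in, once; it reports no verdict.
Trained networks look in the newest picture that a camera, given by its name, has taken for a name from the list of things; names that differ only in an ending like _2 or _b are one class to them, and where a whole thing is asked for, a point or a joint stands for the part that bears it (a point fixed in the world has none). Each returns a list of dicts, best first, with "score" (0 to 1); they miss things now and then, are a little off and sometimes report something else, mostly with a low value. They report only what shows in the picture. A call takes as long as a camera call. They do not tell look-alikes from the thing itself.
- finder.look_for(camera, thing): "uv" ([column, row] in pixels, amid what is visible of it).
- finder.regions_of(camera, thing): "pixels" (420x560 bool, what is visible of it) and "uv" ([column, row] in pixels, amid what is visible of it).
- finder.pinpoint(camera, thing): "uv" ([column, row] in pixels: a listed point, or the origin of a listed thing).
The state is a dict: "clock": time; "joints": joint angles; "joint_velocities": joint speeds; "effort": joint torques, N m; "tool_pos": TCP position; "ee_rot": TCP orientation; "contact_force": force on the tool from outside, world axes, zero at the start; "ft_torque": the same for the moment, N m; "width": finger opening in m.
Only numpy, scipy, OpenCV 4.12 (cv2) and the standard library are available. Lean on these libraries where they do the work, as an engineer would, in place of code of your own. Each camera call takes 0.05 s, during which the arm holds its last target.

## Working session

There is one attempt and no reset: what is moved stays moved. The work goes in short steps, Python scripts to look and compute and a shell command to move; the robot and the scene stay as the last step left them, time stands still between calls to the robot, and variables do not carry over. Pictures are saved under pics/ and viewed, and the job is handed in when it is done.

```bash
mkdir -p pics; ls; python3 - <<'E'
from workcell import telemetry, viewer, workorder, finder
import cv2
print({k:v for k,v in telemetry.get_state().items()})
for n in ["side","top","wrist"]:
    c=viewer.capture(n); cv2.imwrite(f"pics/{n}0.png",c["frame"][:,:,::-1])
    print(n,c["intrinsics"],c["R"],c["t"])
E
```

```text
pics
{'clock': 0.0, 'joints': array([-1.20640441e+00,  3.53655407e-01,  1.63414029e+00,  2.16518095e-05,
        1.15521021e+00, -2.39729017e-03]), 'joint_velocities': array([ 8.80224737e-05, -2.18716518e-04,  8.06658787e-04,  7.19284116e-04,
       -7.91395845e-04, -7.26225567e-04]), 'effort': array([-1.67140137e-03, -6.05254483e+01, -3.42069197e+01, -2.96036501e-05,
        9.31978662e-03, -3.52646040e-06]), 'tool_pos': array([ 0.22397838, -0.58298678,  0.24155451]), 'ee_rot': array([ 2.02158355,  0.37642934, -2.02206662]), 'contact_force': array([ 0.22683032, -0.41369926, -0.45175214]), 'ft_torque': array([ 0.01031757, -0.02954338,  0.01828366]), 'width': 0.08527277240564352}
side [[414.342735     0.         281.32547957]
 [  0.         414.342735   205.34412485]
 [  0.           0.           1.        ]] [[ 9.82573942e-01 -1.85869812e-01 -9.28105359e-04]
 [-1.00026359e-01 -5.24553164e-01 -8.45481346e-01]
 [ 1.56662618e-01  8.30840774e-01 -5.34004150e-01]] [-0.57577216  0.1657607   0.82982849]
top [[463.38222852   0.         286.57680489]
 [  0.         463.38222852 214.91898442]
 [  0.           0.           1.        ]] [[ 0.01657444 -0.99983556  0.00735742]
 [-0.9908536  -0.01741023 -0.13381342]
 [ 0.13391951 -0.00507224 -0.99097923]] [0.01066243 0.59216346 1.03363209]
wrist [[341.62762514   0.         279.74568081]
 [  0.         341.62762514 209.62573086]
 [  0.           0.           1.        ]] [[ 0.35786381 -0.93377257 -0.00150986]
 [-0.89399563 -0.3430855   0.28820852]
 [-0.26963922 -0.10178959 -0.95756648]] [-0.6246266  -0.03755705  0.37858653]
```

View pics/side0.png

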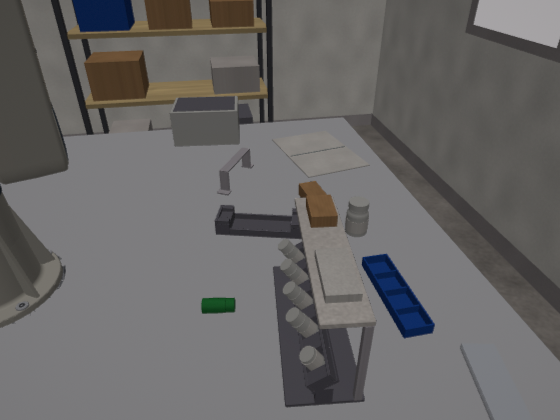

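View pics/top0.png

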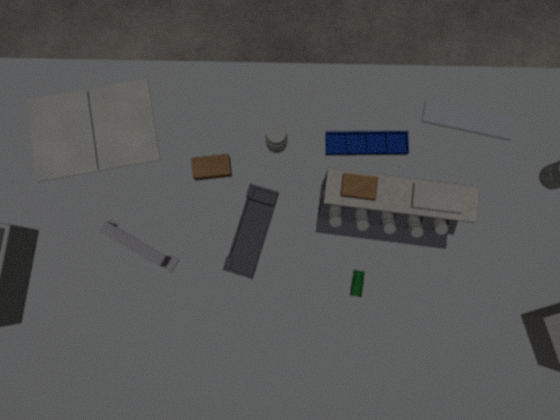

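View pics/wrist0.png

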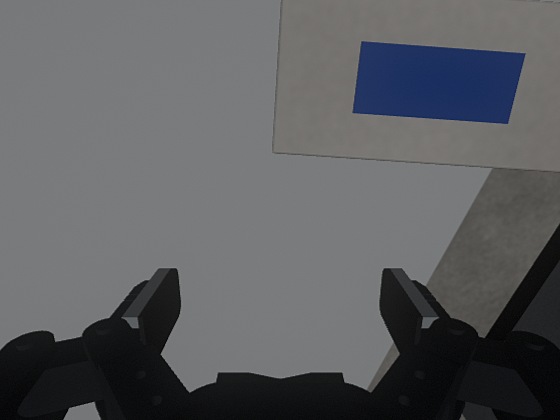

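```bash
cat > h.py <<'E'
from workcell import telemetry, viewer, workorder, finder
import numpy as np, cv2
from scipy.optimize import least_squares
from scipy.spatial.transform import Rotation as Rot
def proj(c,X):
    p=np.asarray(X)@c["R"].T+c["t"]; q=p@c["intrinsics"].T; return q[...,:2]/q[...,2:]
def ray(c,uv):
    d=np.linalg.inv(c["intrinsics"])@[uv[0],uv[1],1]; return -c["R"].T@c["t"], c["R"].T@d
def at_z(c,uv,z):
    o,d=ray(c,uv); return o+d*(z-o[2])/d[2]
def tri(cs,uvs):
    A=[];b=[]
    for c,uv in zip(cs,uvs):
        o,d=ray(c,uv); d/=np.linalg.norm(d); P=np.eye(3)-np.outer(d,d); A.append(P); b.append(P@o)
    X=np.linalg.lstsq(np.vstack(A),np.hstack(b),rcond=None)[0]
    return X,[np.linalg.norm(proj(c,X)-uv) for c,uv in zip(cs,uvs)]
def save(c,n,crop=None,s=1):
    f=c["frame"][:,:,::-1]
    if crop: f=f[crop[1]:crop[3],crop[0]:crop[2]]
    cv2.imwrite("pics/"+n,cv2.resize(f,None,fx=s,fy=s,interpolation=cv2.INTER_CUBIC))
def st():
    s=telemetry.get_state(); R=Rot.from_rotvec(s["ee_rot"]).as_matrix()
    return s,R
E
python3 - <<'E'
from h import *
s,R=st(); print(R.round(4))
C={n:viewer.capture(n) for n in ["side","top"]}
for t in ["rack","shelf_edge","tray","notch_near","notch_far","bow","bow_strap","vial_a","low_jar","bottle","carton","pill_box"]:
    r={n:finder.pinpoint(n,t) for n in C}
    print(t,[(n,[(np.round(d["uv"],1).tolist(),round(d["score"],2)) for d in r[n]][:6]) for n in r])
    if all(r.values()):
        X,e=tri([C[n] for n in r],[r[n][0]["uv"] for n in r]); print("   ",X.round(4),np.round(e,1))
save(C["side"],"side_c.png",(180,170,480,420),2.6)
save(C["top"],"top_c.png",(200,120,500,300),2.6)
print(telemetry.get_state()["clock"])
E
```

```text
[[-4.000e-04  3.586e-01 -9.335e-01]
 [ 1.000e-03 -9.335e-01 -3.586e-01]
 [-1.000e+00 -1.100e-03 -0.000e+00]]
rack [('side', [([296.8, 323.6], 0.94)]), ('top', [([381.5, 225.8], 0.95)])]
    [ 0.5748 -0.2067  0.0044] [0.2 0.2]
shelf_edge [('side', [([301.3, 253.4], 0.82)]), ('top', [([401.1, 213.4], 0.76), ([141.3, 245.0], 0.39)])]
    [ 0.5799 -0.2117  0.1694] [1.1 0.8]
tray [('side', [([259.6, 228.2], 0.9)]), ('top', [([252.0, 231.4], 0.7)])]
    [0.5539 0.1025 0.002 ] [0.8 0.8]
notch_near [('side', [([230.3, 218.0], 0.72)]), ('top', [([240.3, 267.0], 0.62), ([276.3, 141.8], 0.37)])]
    [0.4777 0.1255 0.0248] [3.  3.1]
notch_far [('side', [([297.3, 219.8], 0.72)]), ('top', [])]
bow [('side', [([239.8, 180.9], 0.75)]), ('top', [([140.5, 246.2], 0.9), ([260.6, 199.6], 0.53), ([207.9, 168.6], 0.19)])]
    [ 0.5238  0.3694 -0.0105] [2.4 2.9]
bow_strap [('side', [([233.9, 159.5], 0.79), ([304.7, 282.6], 0.28)]), ('top', [([133.4, 243.3], 0.6)])]
    [0.5179 0.3629 0.0639] [0.2 0.2]
vial_a [('side', [([202.8, 305.0], 0.9), ([303.4, 283.1], 0.75), ([311.3, 333.5], 0.71), ([308.2, 301.0], 0.57), ([303.4, 260.9], 0.55), ([235.5, 157.2], 0.49)]), ('top', [([410.8, 218.8], 0.85), ([384.0, 217.3], 0.8), ([359.1, 212.3], 0.8), ([334.3, 206.8], 0.67), ([352.0, 294.7], 0.67), ([142.0, 246.9], 0.24)])]
    [ 0.4966 -0.2492  0.1431] [53.4 37.7]
low_jar [('side', [([321.8, 365.1], 0.56), ([300.4, 216.7], 0.28)]), ('top', [([440.0, 219.8], 0.65)])]
    [ 0.5851 -0.3316  0.0502] [0.2 0.1]
bottle [('side', [([355.1, 231.7], 0.84), ([312.1, 201.0], 0.25)]), ('top', [([275.3, 144.4], 0.88)])]
    [ 0.7739  0.0508 -0.0023] [0.8 0.8]
carton [('side', [([311.1, 201.6], 0.87)]), ('top', [([211.8, 170.0], 0.91)])]
    [ 0.7054  0.2046 -0.0026] [0.2 0.2]
pill_box [('side', [([391.8, 296.9], 0.72)]), ('top', [([364.2, 142.5], 0.67)])]
    [ 0.7786 -0.1673 -0.0047] [1.5 1.2]
1.45
```

View pics/side_c.png

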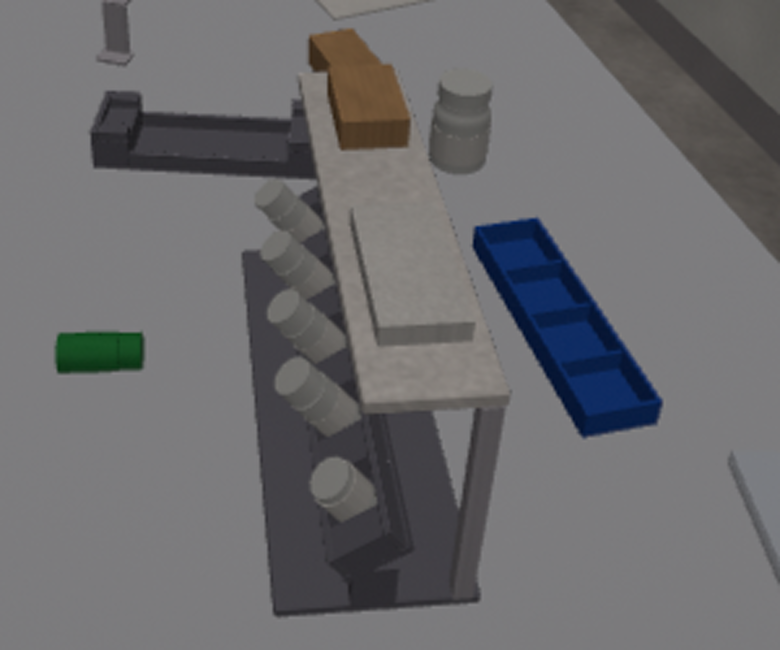

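View pics/top_c.png

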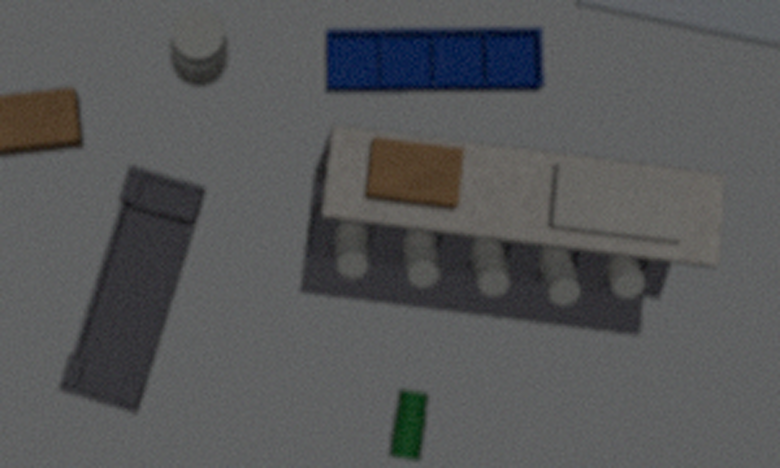

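```bash
python3 -m creep '0 1 0 0;0 1 0 0;0 1 0 0;0 1 0 0;0 1 0 0;0 1 0 0;0 1 0 0;0 1 0 0;0 1 0 0'; python3 -c "
from h import *
s,R=st();print(s['joints'].round(3),s['tool_pos'],R.round(3),s['clock'])"
```

```text
clock: 2.58
tool_pos: [0.3667, -0.9546, 0.2327]
ee_rot: [2.024, 0.388, -2.028]
contact_force: [-0.0, 0.7, -1.3]
width: 0.0857
[-1.206e+00  1.228e+00  6.400e-02  0.000e+00  1.861e+00 -1.000e-03] [ 0.3666892  -0.95456214  0.23265031] [[-0.004  0.359 -0.933]
 [ 0.011 -0.933 -0.359]
 [-1.    -0.012 -0.   ]] 2.575
```

```bash
python3 -m creep '0 1 0 0;0 1 0 0;0 1 0 0;0 1 0 0'; python3 -c "
from h import *
s,R=st();print(s['joints'].round(3),s['tool_pos'],R.round(3),s['clock'])"
```

```text
clock: 3.08
tool_pos: [0.3778, -0.9835, 0.2003]
ee_rot: [2.009, 0.314, -1.988]
contact_force: [0.7, 0.5, 0.1]
width: 0.0851
[-1.205e+00  1.263e+00  5.800e-02  0.000e+00  1.764e+00 -1.000e-03] [ 0.37783467 -0.98350401  0.20026501] [[ 0.02   0.358 -0.933]
 [-0.053 -0.932 -0.359]
 [-0.998  0.056  0.   ]] 3.075
```

```bash
python3 -m creep '0 -0.4 0 0;0 -0.4 0 0;0 -0.4 0 0;0 -0.4 0 0'; python3 -c "
from h import *
s,R=st();print(s['joints'].round(3),s['tool_pos'],R.round(3),s['clock'])"
```

```text
clock: 3.58
tool_pos: [0.3199, -0.8329, 0.1919]
ee_rot: [2.008, 0.313, -1.987]
contact_force: [0.0, -0.6, 0.4]
width: 0.0855
[-1.206  0.794  1.006  0.     1.284 -0.002] [ 0.31994513 -0.83285712  0.19191461] [[ 0.021  0.358 -0.933]
 [-0.054 -0.932 -0.359]
 [-0.998  0.058 -0.   ]] 3.575
```

```bash
cat >> h.py <<'E'
def xf(p,pts):
    c,s=np.cos(p[2]),np.sin(p[2]); pts=np.asarray(pts,float)
    return np.stack([p[0]+c*pts[:,0]-s*pts[:,1],p[1]+s*pts[:,0]+c*pts[:,1],pts[:,2]],1)
E
python3 - <<'E'
from h import *
C={n:viewer.capture(n) for n in ["side","top"]}
# masks
for n in C:
    f=C[n]["frame"].copy()
    for t,col in [("rack",(255,0,0)),("tray",(0,255,255)),("bow",(255,255,0)),("vial_a",(255,0,255)),("shelf_edge",(0,255,0))]:
        try: r=finder.regions_of(n,t)
        except Exception as e: print(t,e); continue
        for d in r[:7]:
            if d["score"]<.4: continue
            m=d["pixels"].astype(np.uint8); cs,_=cv2.findContours(m,0,1); cv2.drawContours(f,cs,-1,col,1)
            if t in("tray","bow"):
                print(n,t,d["score"],cv2.boxPoints(cv2.minAreaRect(np.vstack(cs))).round(1).tolist())
    x=dict(frame=f)
    save(x,n+"_m.png",(80,90,500,420) if n=="top" else (180,120,480,420),1.8)
E
```

```text
side tray 0.68 [[214.10000610351562, 233.89999389648438], [216.10000610351562, 203.1999969482422], [301.79998779296875, 208.8000030517578], [299.79998779296875, 239.39999389648438]]
side bow 0.73 [[207.60000610351562, 183.3000030517578], [242.10000610351562, 142.89999389648438], [259.20001220703125, 157.5], [224.8000030517578, 197.89999389648438]]
top tray 0.57 [[221.60000610351562, 269.3999938964844], [248.89999389648438, 181.8000030517578], [279.5, 191.3000030517578], [252.1999969482422, 278.8999938964844]]
top bow 0.58 [[99.0, 231.3000030517578], [107.19999694824219, 216.6999969482422], [179.39999389648438, 257.20001220703125], [171.1999969482422, 271.79998779296875]]
top bow 0.46 [[221.8000030517578, 269.0], [249.39999389648438, 182.10000610351562], [279.79998779296875, 191.8000030517578], [252.10000610351562, 278.6000061035156]]
```

View pics/top_m.png

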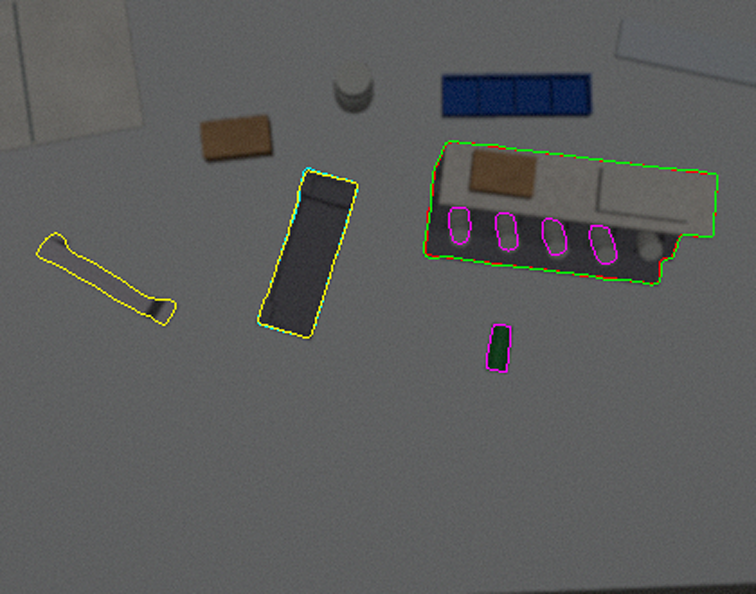

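View pics/side_m.png

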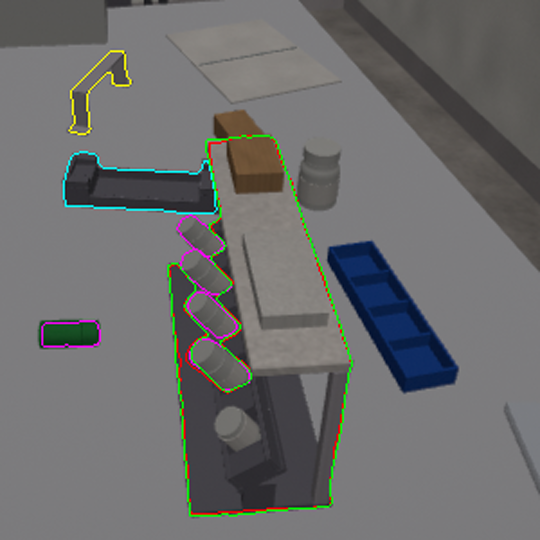

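```bash
python3 - <<'E'
from h import *
C={n:viewer.capture(n) for n in ["side","top"]}
Fl,Fr,Bl,Br=(8,156,175),(8,-156,175),(82,156,175),(82,-156,175)
obs=[("top",Fl,322,215),("top",Fr,717,264),("top",Bl,334,127),("top",Br,722,177),("side",Fl,299,76),("side",Fr,366,403),("side",Br,506,391)]
o=[(n,np.array(p)/1000,np.array([u/2.6+(180 if n=="side" else 200),v/2.6+(170 if n=="side" else 120)])) for n,p,u,v in obs]
# vials cap-top centres as prediction only
def res(p,full=False):
    r=[proj(C[n],xf(p,[x])[0])-uv for n,x,uv in o]
    return np.array(r).ravel()
s=least_squares(res,[.575,-.207,-.12],x_scale=[.1,.1,.1],loss="soft_l1"); print(s.x,np.degrees(s.x[2]),res(s.x).reshape(-1,2).round(1).tolist())
p=s.x
for n,cr in [("side",(180,170,480,420)),("top",(300,120,500,270))]:
    f=C[n]["frame"].copy(); k=3 if n=="top" else 2.6
    g=cv2.resize(f[cr[1]:cr[3],cr[0]:cr[2]],None,fx=k,fy=k,interpolation=2)
    g=cv2.convertScaleAbs(g,alpha=1.7)
    def dr(pts,col):
        q=(proj(C[n],xf(p,np.array(pts)/1000))-[cr[0],cr[1]]+.5)*k
        cv2.polylines(g,[q.astype(np.int32)],True,col,1)
    dr([Fl,Fr,Br,Bl],(255,0,0))
    a=np.radians(35); ax=np.array([-np.sin(a),0,np.cos(a)]); e1=np.array([np.cos(a),0,np.sin(a)]); e2=np.array([0,1,0])
    for y in [-120,-60,0,60,120]:
        L=36 if y==-120 else 60; R=14 if y==-120 else 13
        for h,r in [(L,R),(18,14)]+([(44,14)] if L==60 else []):
            dr([np.array([20,y,45])+ax*h+r*(np.cos(t)*e1+np.sin(t)*e2) for t in np.linspace(0,6.28,24)],(0,255,0))
    cv2.imwrite(f"pics/{n}_fit.png",g[:,:,::-1])
E
```

```text
[ 0.57485461 -0.20641763 -0.10979961] -6.291054027905882 [[-0.8, 0.0], [0.4, 0.6], [-1.2, -1.4], [1.0, -1.6], [-1.4, -1.7], [-2.1, -0.0], [1.6, 1.1]]
```

View pics/top_fit.png

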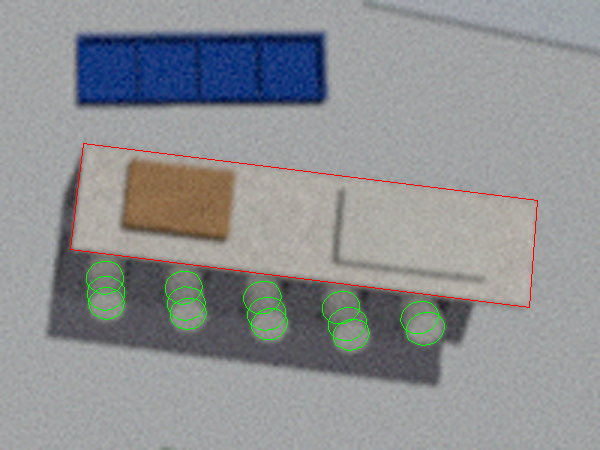

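View pics/side_fit.png

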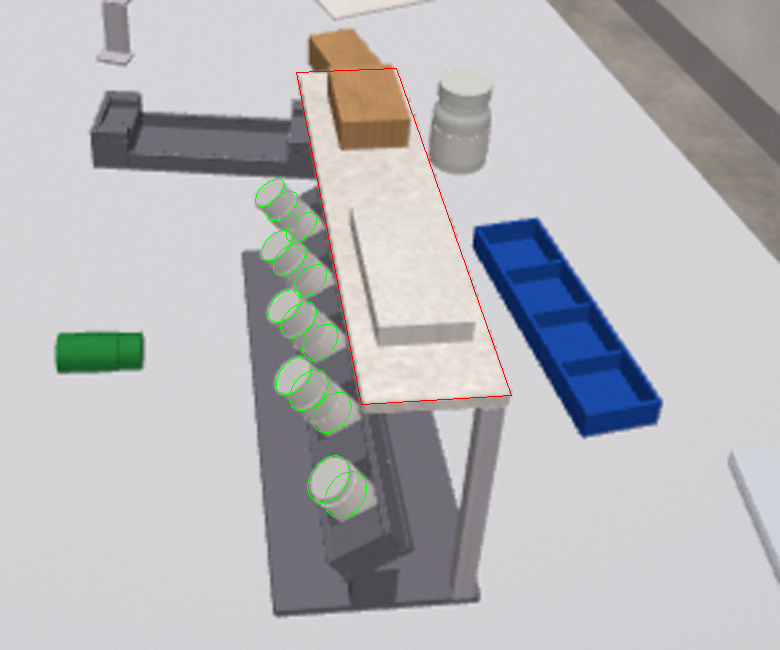

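```bash
python3 - <<'E'
from h import *
from scipy.optimize import minimize
C={n:viewer.capture(n) for n in ["side","top"]}
def box(x0,x1,y0,y1,z0,z1): return [(x,y,z) for x in(x0,x1) for y in(y0,y1) for z in(z0,z1)]
tray=[box(-105,-72,-35,35,0,40),box(72,105,-35,35,0,40),box(-105,105,-35,35,0,18)]
bow=[box(-78.5,78.5,-13,13,60,65)]+[box(s*74,s*79,-13,13,0,65) for s in(-1,1)]+[box(s*74,s*96,-17,17,0,5) for s in (-1,1)]
K=4
def ren(c,p,parts):
    m=np.zeros((420*K,560*K),np.uint8)
    for b in parts:
        q=(proj(c,xf(p,np.array(b)/1000))+.5)*K
        cv2.fillConvexPoly(m,cv2.convexHull(q.astype(np.float32)).astype(np.int32),1)
    return cv2.resize(m.astype(np.float32),(560,420),interpolation=cv2.INTER_AREA)
def fit(parts,masks,p0):
    def cost(d):
        p=p0+d*np.array([.01,.01,.1])
        return sum(np.abs(ren(C[n],p,parts)-m).sum()/m.sum() for n,m in masks.items())
    r=minimize(cost,np.zeros(3),method="Nelder-Mead",options=dict(initial_simplex=np.vstack([np.zeros(3),np.eye(3)]),xatol=.01,fatol=1e-4))
    p=p0+r.x*np.array([.01,.01,.1]); return p,r.fun
M={}
for n in C:
    for t in["tray","bow"]:
        r=finder.regions_of(n,t); M[t,n]=r[0]["pixels"].astype(np.float32)
P={}
for t,parts,p0 in [("tray",tray,[.554,.1025,-.3]),("bow",bow,[.522,.366,1.0])]:
    p0=np.array(p0)
    for cams in (["top"],["side"],["top","side"]):
        best=min((fit(parts,{n:M[t,n] for n in cams},p0+[0,0,dy]) for dy in(-.2,0,.2)),key=lambda a:a[1])
        print(t,cams,best[0].round(4),np.degrees(best[0][2]).round(1),round(best[1],3))
    P[t]=best[0]
for n,cr in [("side",(180,120,380,270)),("top",(90,170,300,290))]:
    k=3.6; f=C[n]["frame"]
    g=cv2.convertScaleAbs(cv2.resize(f[cr[1]:cr[3],cr[0]:cr[2]],None,fx=k,fy=k,interpolation=2),alpha=1.6)
    for t,parts in[("tray",tray),("bow",bow)]:
        for b in parts:
            q=(proj(C[n],xf(P[t],np.array(b)/1000))-[cr[0],cr[1]]+.5)*k
            cv2.polylines(g,[cv2.convexHull(q.astype(np.float32)).astype(np.int32)],True,(255,0,0),1)
    cv2.imwrite(f"pics/{n}_fit2.png",g[:,:,::-1])
E
```

```text
tray ['top'] [ 0.5553  0.1042 -0.2801] -16.0 0.043
tray ['side'] [ 0.5562  0.1056 -0.2859] -16.4 0.135
tray ['top', 'side'] [ 0.5561  0.1046 -0.2762] -15.8 0.186
bow ['top'] [0.5196 0.3654 1.0609] 60.8 0.067
bow ['side'] [0.5197 0.3681 1.0745] 61.6 0.194
bow ['top', 'side'] [0.5205 0.3667 1.0598] 60.7 0.268
```

View pics/top_fit2.png

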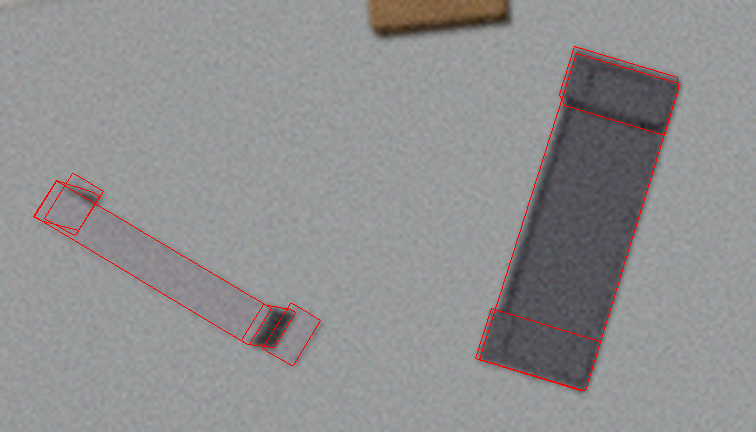

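View pics/side_fit2.png

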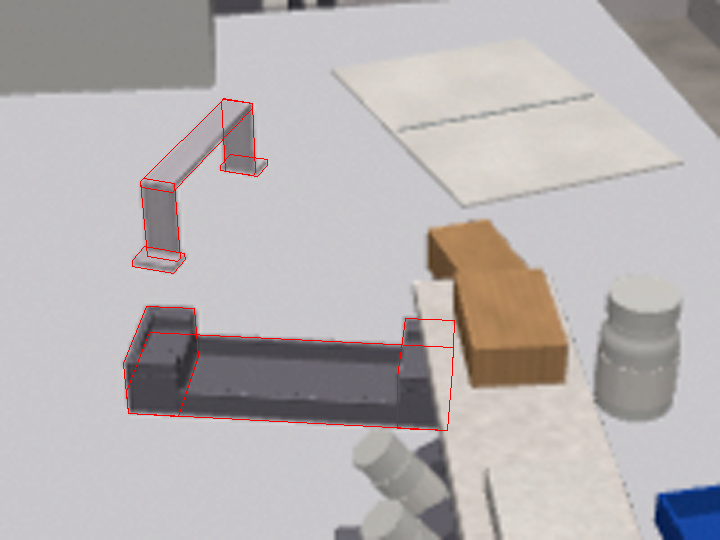

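```bash
python3 -m creep '-0.15 -1 0 0;-0.15 -1 0 0;-0.15 -1 0 0;-0.15 -1 0 0;-0.15 -1 0 0;-0.15 -1 0 0;-0.15 -1 0 0'; python3 -m creep '0 -0.5 0 0;0 -0.5 0 0;0 -0.5 0 0;0 -0.5 0 0' ; python3 -c "
from h import *
s,R=st();print(s['joints'].round(3),s['tool_pos'],R.round(3),s['clock'])"
```

```text
clock: 5.45
tool_pos: [0.1749, -0.4553, 0.2291]
ee_rot: [2.009, 0.315, -1.989]
contact_force: [0.6, -0.4, 1.1]
width: 0.0853
clock: 5.95
tool_pos: [0.1031, -0.2684, 0.217]
ee_rot: [2.009, 0.316, -1.989]
contact_force: [-0.1, -0.1, 0.8]
width: 0.0854
[-1.21  -0.228  2.326  0.     0.989 -0.006] [ 0.10313766 -0.2684498   0.21704045] [[ 0.02   0.358 -0.933]
 [-0.051 -0.932 -0.359]
 [-0.998  0.055  0.   ]] 5.95
```

```bash
cat > s.py <<'E'
from h import *
s,R=st();x=R[:,0]; print("q",s['joints'].round(3),"tcp",s['tool_pos'].round(4),"t",s['clock'])
print("xdir",x.round(4),"tilt from down deg",round(np.degrees(np.arccos(-x[2])),2),"toward az",round(np.degrees(np.arctan2(x[1],x[0])),1),"y",R[:,1].round(3),"z",R[:,2].round(3))
E
python3 -m creep '0 -0.3 0 0;0 -0.3 0 0;0 -0.3 0 0' ;python3 s.py
```

```text
clock: 6.32
tool_pos: [0.0608, -0.1582, 0.211]
ee_rot: [2.008, 0.311, -1.986]
contact_force: [-1.2, 0.3, -0.1]
width: 0.0856
q [-1.214e+00 -5.240e-01  2.489e+00  1.000e-03  1.117e+00 -1.000e-02] tcp [ 0.0608 -0.1582  0.211 ] t 6.325
xdir [ 0.0213 -0.0557 -0.9982] tilt from down deg 3.42 toward az -69.0 y [ 0.358 -0.932  0.06 ] z [-0.934 -0.359  0.   ]
```

```bash
python3 - <<'E'
import numpy as np
from scipy.optimize import least_squares
Q=np.array([[.3537,1.6341,1.1552],[1.228,.064,1.861],[1.263,.058,1.764],[.794,1.006,1.284],[-.228,2.326,.989],[-.524,2.489,1.117]])
T=np.array([[.22398,-.58299,.24155],[.36669,-.95456,.23265],[.37783,-.9835,.20027],[.31995,-.83286,.19191],[.10314,-.26845,.21704],[.0608,-.1582,.211]])
r=np.hypot(T[:,0],T[:,1]); z=T[:,2]
def fk(p,Q):
    a,b,c,d,h=p[:5]; s1=Q[:,0];s2=s1+Q[:,1];s3=s2+Q[:,2]
    return d+a*np.sin(s1)+b*np.sin(s2)+c*np.sin(s3), h+a*np.cos(s1)+b*np.cos(s2)+c*np.cos(s3)
f=lambda p:np.r_[fk(p,Q)[0]-r,fk(p,Q)[1]-z]
s=least_squares(f,[.5,.5,.2,0,.4]);print(s.x.round(4),np.abs(s.fun).max())
np.save("kin.npy",s.x)
p=s.x
for z0 in (.15,.2,.3,.4,.5,.6):
  for r0 in (.2,.25,.3,.35,.4):
    o=[]
    wr=r0-p[3];wz=z0-p[4]+p[2]; D=np.hypot(wr,wz); c=(D*D-p[0]**2-p[1]**2)/(2*p[0]*p[1]); 
    print(z0,r0,round(np.arccos(np.clip(c,-1,1)),2),end=" | ")
  print()
E
```

```text
[ 0.5943  0.5117  0.3449 -0.0362  0.2374] 0.013618765673485522
0.15 0.2 2.52 | 0.15 0.25 2.45 | 0.15 0.3 2.37 | 0.15 0.35 2.29 | 0.15 0.4 2.2 | 
0.2 0.2 2.44 | 0.2 0.25 2.38 | 0.2 0.3 2.3 | 0.2 0.35 2.23 | 0.2 0.4 2.14 | 
0.3 0.2 2.27 | 0.3 0.25 2.22 | 0.3 0.3 2.16 | 0.3 0.35 2.09 | 0.3 0.4 2.01 | 
0.4 0.2 2.09 | 0.4 0.25 2.04 | 0.4 0.3 1.98 | 0.4 0.35 1.92 | 0.4 0.4 1.85 | 
0.5 0.2 1.89 | 0.5 0.25 1.84 | 0.5 0.3 1.79 | 0.5 0.35 1.73 | 0.5 0.4 1.66 | 
0.6 0.2 1.67 | 0.6 0.25 1.62 | 0.6 0.3 1.57 | 0.6 0.35 1.51 | 0.6 0.4 1.45 |
```

```bash
python3 - <<'E'
from h import *
c=viewer.capture("side"); save(c,"side_now.png",(0,120,300,420),2)
for uv in [(62,262),(40,285),(22,305),(0,318)]: print(uv,at_z(c,uv,0.0).round(3))
E
```

```text
(62, 262) [0.114 0.06  0.   ]
(40, 285) [ 0.088 -0.008  0.   ]
(22, 305) [ 0.071 -0.06   0.   ]
(0, 318) [ 0.042 -0.088  0.   ]
```

View pics/side_now.png

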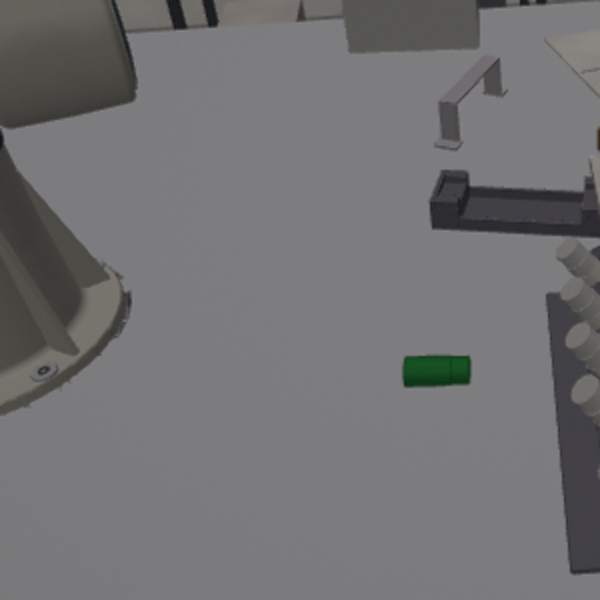

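```bash
python3 -m creep '0.27 0.17 0 0;0.27 0.17 0 0;0.27 0.17 0 0' >/dev/null;python3 s.py; python3 -m creep '0 -0.1 0 0;0 -0.1 0 0' ;python3 s.py
```

```text
q [-1.211e+00 -5.000e-02  2.528e+00  1.000e-03  6.120e-01 -7.000e-03] tcp [ 0.0888 -0.231   0.1049] t 6.75
xdir [ 0.0189 -0.0491 -0.9986] tilt from down deg 3.01 toward az -69.0 y [ 0.358 -0.932  0.053] z [-0.933 -0.359 -0.   ]
clock: 7.0
tool_pos: [0.0731, -0.1902, 0.1036]
ee_rot: [2.01, 0.32, -1.991]
contact_force: [0.4, -1.2, 0.8]
width: 0.0852
q [-1.212e+00 -1.360e-01  2.601e+00  1.000e-03  6.260e-01 -9.000e-03] tcp [ 0.0731 -0.1902  0.1036] t 7.0
xdir [ 0.0183 -0.0474 -0.9987] tilt from down deg 2.91 toward az -69.0 y [ 0.358 -0.932  0.051] z [-0.933 -0.359 -0.   ]
```

```bash
python3 -m creep '0.1 0 0 0;0.1 -0.1 0 0;0.1 -0.15 0 0' ;python3 s.py
```

```text
clock: 7.38
tool_pos: [0.0634, -0.165, 0.0817]
ee_rot: [2.016, 0.351, -2.008]
contact_force: [0.1, -0.2, 0.4]
width: 0.0859
q [-1.213 -0.089  2.655  0.     0.553 -0.009] tcp [ 0.0634 -0.165   0.0817] t 7.375
xdir [ 0.0081 -0.021  -0.9997] tilt from down deg 1.29 toward az -68.9 y [ 0.359 -0.933  0.022] z [-0.933 -0.359 -0.   ]
```

```bash
python3 -m creep '0.03 -0.08 0 0;0.03 -0.08 0 0' 0.5 ;python3 s.py
```

```text
clock: 7.62
tool_pos: [0.0608, -0.1583, 0.0868]
ee_rot: [2.019, 0.363, -2.015]
contact_force: [1.3, -0.4, 0.1]
width: 0.0514
q [-1.213 -0.119  2.655  0.     0.595 -0.009] tcp [ 0.0608 -0.1583  0.0868] t 7.625
xdir [ 0.0039 -0.0101 -0.9999] tilt from down deg 0.62 toward az -69.0 y [ 0.359 -0.933  0.011] z [-0.933 -0.359  0.   ]
```

```bash
python3 -m creep '-0.64 0.255 -0.89 0.152;-0.64 0.255 -0.89 0.152;-0.64 0.255 -0.89 0.152;-0.64 0.255 -0.89 0.152;-0.64 0.255 -0.89 0.152;-0.64 0.255 -0.89 0.152;-0.64 0.255 -0.89 0.152;-0.64 0.255 -0.89 0.152' 0.5 ;python3 s.py
```

```text
clock: 8.62
tool_pos: [0.4184, -0.123, 0.3352]
ee_rot: [-2.175, 0.128, 2.163]
contact_force: [-0.2, 0.5, -0.5]
width: 0.0428
q [-0.284 -0.043  1.898 -0.007  1.279  1.399] tcp [ 0.4184 -0.123   0.3352] t 8.625
xdir [ 0.0051 -0.0086 -1.    ] tilt from down deg 0.57 toward az -59.3 y [-0.11  -0.994  0.008] z [-0.994  0.11  -0.006]
```

```bash
python3 -m creep '-0.66 -0.19 -0.93 0;-0.66 -0.19 -0.93 0;-0.66 -0.19 -0.93 0;-0.66 -0.19 -0.93 0;-0.66 -0.19 -0.93 0;-0.66 -0.19 -0.93 0;-0.66 -0.19 -0.93 0;-0.66 -0.19 -0.93 0' ;python3 s.py;  python3 -m creep '-0.3 0 -0.3 0;-0.3 0 -0.3 0;-0.3 0 -0.3 0;-0.3 0 -0.3 0' ;python3 s.py
```

```text
clock: 9.62
tool_pos: [0.7957, -0.0864, 0.5981]
ee_rot: [-2.175, 0.128, 2.162]
contact_force: [0.0, -0.8, -0.7]
width: 0.0428
q [-0.107  0.625  0.469 -0.008  2.042  1.57 ] tcp [ 0.7957 -0.0864  0.5981] t 9.625
xdir [ 0.0054 -0.0081 -1.    ] tilt from down deg 0.56 toward az -56.3 y [-0.11  -0.994  0.007] z [-0.994  0.11  -0.006]
clock: 10.12
tool_pos: [0.8257, -0.09, 0.6453]
ee_rot: [-2.225, 0.131, 2.112]
contact_force: [-0.0, 0.9, 1.7]
width: 0.0426
q [-0.107  0.79   0.058 -0.01   2.241  1.568] tcp [ 0.8257 -0.09    0.6453] t 10.125
xdir [ 0.0511 -0.0132 -0.9986] tilt from down deg 3.03 toward az -14.5 y [-0.111 -0.994  0.007] z [-0.993  0.11  -0.052]
```

```bash
python3 -m creep '-1 0 -1 0;-1 0 -1 0;-1 0 -1 0;-1 0 -1 0' ;python3 s.py;  python3 -m creep '0 0 -1 0;0 0 -1 0;0 0 -1 0;0 0 -1 0' ;python3 s.py
```

```text
clock: 10.62
tool_pos: [0.8184, -0.0889, 0.6715]
ee_rot: [-2.272, 0.134, 2.065]
contact_force: [-0.0, -0.2, -0.1]
width: 0.0424
q [-0.107  0.759  0.058 -0.01   2.229  1.568] tcp [ 0.8184 -0.0889  0.6715] t 10.625
xdir [ 0.0943 -0.018  -0.9954] tilt from down deg 5.51 toward az -10.8 y [-0.111 -0.994  0.008] z [-0.989  0.109 -0.096]
clock: 11.12
tool_pos: [0.9003, -0.0985, 0.5885]
ee_rot: [-2.317, 0.136, 2.016]
contact_force: [0.3, 0.5, 0.3]
width: 0.0426
q [-0.108  0.861  0.059 -0.009  2.083  1.568] tcp [ 0.9003 -0.0985  0.5885] t 11.125
xdir [ 0.1369 -0.0228 -0.9903] tilt from down deg 7.98 toward az -9.4 y [-0.11  -0.994  0.008] z [-0.984  0.108 -0.139]
```

```bash
python3 -m creep '0.78 0 -0.4 0;0.78 0 -0.4 0;0.78 0 -0.4 0;0.78 0 -0.4 0;0.78 0 -0.4 0' ;python3 s.py;  python3 -m creep '0 0 -1 0;0 0 -1 0;0 0 -1 0;0 0 -1 0;0 0 -1 0;0 0 -1 0' ;python3 s.py
```

```text
clock: 11.75
tool_pos: [1.0464, -0.1167, 0.3242]
ee_rot: [-2.34, 0.137, 1.991]
contact_force: [0.5, 0.3, 0.7]
width: 0.0426
q [-0.11   1.145  0.059 -0.008  1.777  1.569] tcp [ 1.0464 -0.1167  0.3242] t 11.75
xdir [ 0.1584 -0.0252 -0.987 ] tilt from down deg 9.23 toward az -9.0 y [-0.111 -0.994  0.008] z [-0.981  0.108 -0.16 ]
clock: 12.5
tool_pos: [1.0761, -0.1201, 0.2941]
ee_rot: [-2.398, 0.14, 1.925]
contact_force: [-0.0, 0.3, 0.4]
width: 0.0427
q [-0.11   1.178  0.059 -0.008  1.686  1.569] tcp [ 1.0761 -0.1201  0.2941] t 12.5
xdir [ 0.2141 -0.0313 -0.9763] tilt from down deg 12.5 toward az -8.3 y [-0.11  -0.994  0.008] z [-0.971  0.106 -0.216]
```

```bash
python3 -m creep '0 0 -1 0' ;python3 s.py;  python3 -m creep '0 0 -1 0' ; python3 -m creep '0 0 -1 0' ;python3 s.py
```

```text
clock: 12.62
tool_pos: [1.0916, -0.1218, 0.2932]
ee_rot: [-2.441, 0.143, 1.874]
contact_force: [0.0, 1.0, 0.2]
width: 0.0426
q [-0.11   1.182  0.059 -0.008  1.638  1.569] tcp [ 1.0916 -0.1218  0.2932] t 12.625
xdir [ 0.2565 -0.0359 -0.9659] tilt from down deg 15.01 toward az -8.0 y [-0.111 -0.994  0.008] z [-0.96   0.105 -0.259]
clock: 12.75
tool_pos: [1.1062, -0.1234, 0.2946]
ee_rot: [-2.483, 0.145, 1.821]
contact_force: [0.2, -0.3, 0.1]
width: 0.043
clock: 12.88
tool_pos: [1.1199, -0.1249, 0.2989]
ee_rot: [-2.523, 0.147, 1.768]
contact_force: [0.2, 0.4, 0.1]
width: 0.0425
q [-0.11   1.185  0.059 -0.007  1.548  1.569] tcp [ 1.1199 -0.1249  0.2989] t 12.875
xdir [ 0.3391 -0.045  -0.9397] tilt from down deg 20.0 toward az -7.6 y [-0.111 -0.994  0.008] z [-0.934  0.101 -0.342]
```

```bash
python3 -m creep '0.2 0 -1 0' >/dev/null;python3 -m creep '0.2 0 -1 0' >/dev/null;  python3 -m creep '0.2 0 -1 0'  >/dev/null; python3 -m creep '0.2 0 -1 0' >/dev/null; python3 -m creep '0.2 0 -1 0' >/dev/null;python3 s.py
```

```text
q [-0.11   1.21   0.059 -0.007  1.309  1.569] tcp [ 1.1907 -0.1327  0.3046] t 13.5
xdir [ 0.5298 -0.0655 -0.8456] tilt from down deg 32.27 toward az -7.0 y [-0.111 -0.994  0.008] z [-0.841  0.089 -0.534]
```

```bash
cat >> h.py <<'E'
RACK=[.57485,-.20642,-.1098]; TRAY=[.5555,.1045,-.2793]; BOW=[.520,.3667,1.061]
a35=np.radians(35); AX=np.array([-np.sin(a35),0,np.cos(a35)])
def rackpt(y,s): # point on vial axis
    return xf(RACK,[np.array([.020,y,.045])+AX*s])[0]
def tcp_for_grasp(P,R): return P+R[:,0]*.008
def go(T,R=None,pos=None):
    s,R0=st(); R=R0 if R is None else R; pos=s["tool_pos"] if pos is None else pos
    d=R.T@(np.asarray(T)-pos); return (d/.4).round(4), np.linalg.norm(d), int(np.ceil(np.linalg.norm(d)/.0625))
E
python3 -m creep '0.2 0 -1 0';python3 s.py; python3 - <<'E'
from h import *
s,R=st()
ry=xf(RACK,[[0,-1,0]])[0]-xf(RACK,[[0,0,0]])[0]
print("jaw vs rack y deg",np.degrees(np.arccos(ry@R[:,1])))
for y in (.12,.06,0): print(y,rackpt(y,.042).round(4),"pre",go(tcp_for_grasp(rackpt(y,.112),R)),"grasp",go(tcp_for_grasp(rackpt(y,.042),R)))
E
```

```text
clock: 13.62
tool_pos: [1.2019, -0.1338, 0.3136]
ee_rot: [-2.739, 0.157, 1.437]
contact_force: [-0.7, -0.2, 0.7]
width: 0.0426
q [-0.11   1.209  0.059 -0.007  1.268  1.569] tcp [ 1.2019 -0.1338  0.3136] t 13.625
xdir [ 0.5647 -0.0692 -0.8224] tilt from down deg 34.67 toward az -7.0 y [-0.111 -0.994  0.008] z [-0.818  0.087 -0.569]
jaw vs rack y deg 0.446787782216428
0.12 [ 0.5839 -0.0867  0.0794] pre (array([-0.554 ,  0.0504,  1.6078]), np.float64(0.6805194914035697), 11) grasp (array([-0.379 ,  0.0492,  1.6068]), np.float64(0.6606409151221482), 11)
0.06 [ 0.5774 -0.1463  0.0794] pre (array([-0.5529,  0.2004,  1.6083]), np.float64(0.6849964202479789), 11) grasp (array([-0.3779,  0.1992,  1.6073]), np.float64(0.6652516338242259), 11)
0 [ 0.5708 -0.206   0.0794] pre (array([-0.5519,  0.3504,  1.6089]), np.float64(0.6946462504936728), 12) grasp (array([-0.3769,  0.3492,  1.6079]), np.float64(0.6751837186115899), 11)
```

```bash
python3 -m creep '-0.5 0.025 0.8 0;-0.5 0.025 0.8 0;-0.5 0.025 0.8 0;-0.5 0.025 0.8 0;-0.5 0.025 0.8 0;-0.5 0.025 0.8 0'; python3 -m creep '-0.5 0.025 0.805 0;-0.5 0.025 0.805 0;-0.5 0.025 0.805 0;-0.5 0.025 0.805 0;-0.5 0.025 0.805 0;-0.5 0.025 0.805 0;-0.5 0.025 0.805 0';python3 s.py; python3 - <<'E'
from h import *
s,R=st()
for y in (.12,): print("pre",go(tcp_for_grasp(rackpt(y,.085),R)),"grasp",go(tcp_for_grasp(rackpt(y,.042),R)))
E
```

```text
clock: 14.38
tool_pos: [0.9055, -0.109, 0.302]
ee_rot: [-2.739, 0.158, 1.436]
contact_force: [0.8, 0.3, 0.5]
width: 0.0429
clock: 15.25
tool_pos: [0.5262, -0.0769, 0.2823]
ee_rot: [-2.737, 0.158, 1.44]
contact_force: [0.3, 0.2, -0.2]
width: 0.0425
q [-0.162 -0.088  2.199  0.055  0.428  1.475] tcp [ 0.5262 -0.0769  0.2823] t 15.25
xdir [ 0.5628 -0.0691 -0.8237] tilt from down deg 34.55 toward az -7.0 y [-0.111 -0.994  0.008] z [-0.819  0.087 -0.567]
pre (array([0.4131, 0.0051, 0.1681]), np.float64(0.17841460193236486), 3) grasp (array([0.5206, 0.0043, 0.1672]), np.float64(0.21873376581479723), 4)
```

```bash
python3 -m creep '0 0.005 0.167 0;0 0.005 0.167 0;0 0.005 0.167 0';python3 s.py; python3 - <<'E'
from h import *
s,R=st()
for y in (.12,): print("pre",go(tcp_for_grasp(rackpt(y,.085),R)),"grasp",go(tcp_for_grasp(rackpt(y,.042),R)))
E
```

```text
clock: 15.62
tool_pos: [0.4766, -0.0739, 0.2459]
ee_rot: [-2.74, 0.158, 1.435]
contact_force: [0.7, -0.1, 0.8]
width: 0.0427
q [-0.179 -0.125  2.328  0.098  0.335  1.417] tcp [ 0.4766 -0.0739  0.2459] t 15.625
xdir [ 0.5656 -0.0696 -0.8217] tilt from down deg 34.74 toward az -7.0 y [-0.111 -0.994  0.008] z [-0.817  0.087 -0.57 ]
pre (array([ 4.087e-01, -4.000e-04,  1.560e-02]), np.float64(0.1635842327219022), 3) grasp (array([ 0.5162, -0.0012,  0.0151]), np.float64(0.20655246406545208), 4)
```

```bash
python3 -m creep '0.41 0 0.012 0;0.41 0 0.012 0;0.41 0 0.012 0;0.41 0 0.012 0';python3 s.py; python3 - <<'E'
from h import *
s,R=st()
for y in (.12,): print("pre",go(tcp_for_grasp(rackpt(y,.085),R)),"grasp",go(tcp_for_grasp(rackpt(y,.042),R)))
save(viewer.capture("wrist"),"w1.png"); save(viewer.capture("side"),"s1.png",(180,170,480,420),2.4)
E
```

```text
clock: 16.12
tool_pos: [0.5707, -0.081, 0.1153]
ee_rot: [-2.727, 0.173, 1.467]
contact_force: [-0.2, -0.7, -0.1]
width: 0.0428
q [-0.144  0.302  2.254  0.847 -0.     0.692] tcp [ 0.5707 -0.081   0.1153] t 16.125
xdir [ 0.5463 -0.079  -0.8338] tilt from down deg 33.51 toward az -8.2 y [-0.117 -0.993  0.017] z [-0.829  0.088 -0.552]
pre (array([0.0066, 0.0107, 0.0236]), np.float64(0.010682533891297146), 1) grasp (array([0.114 , 0.0087, 0.0208]), np.float64(0.04647936632677914), 1)
```

View pics/w1.png

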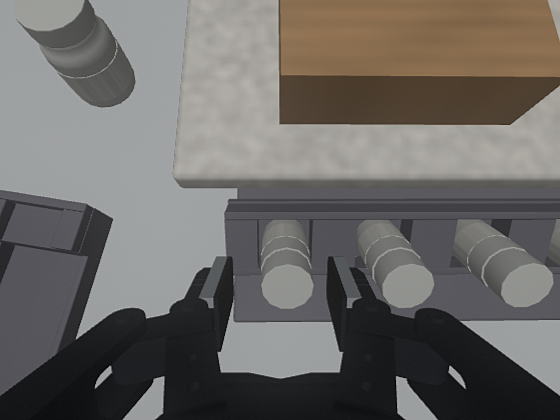

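View pics/s1.png

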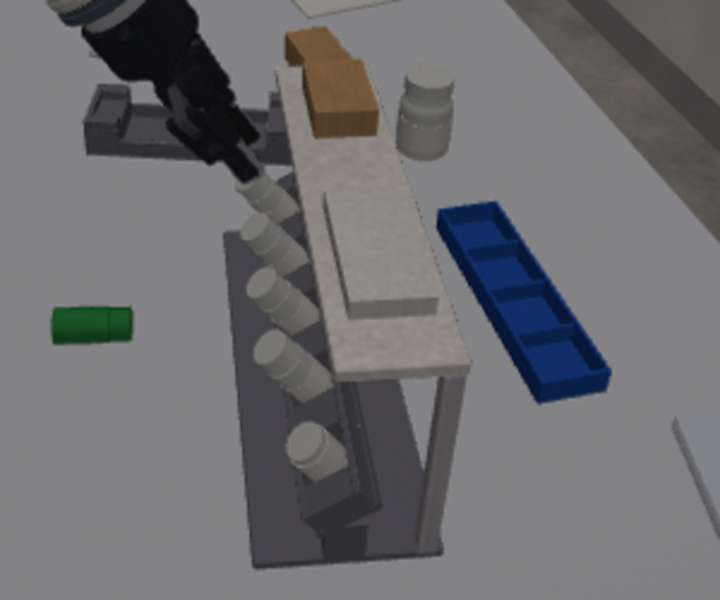

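```bash
python3 - <<'E'
import numpy as np
from scipy.optimize import least_squares,brentq
D=np.array([[.3537,1.6341,1.1552,.22398,-.58299,.24155],[1.228,.064,1.861,.36669,-.95456,.23265],[1.263,.058,1.764,.37783,-.9835,.20027],[.794,1.006,1.284,.31995,-.83286,.19191],[-.228,2.326,.989,.10314,-.26845,.21704],[-.524,2.489,1.117,.0608,-.1582,.211],
[-.05,2.528,.612,.0888,-.231,.1049],[-.089,2.655,.553,.0634,-.165,.0817],[-.043,1.898,1.279,.4184,-.123,.3352],[.625,.469,2.042,.7957,-.0864,.5981],[.861,.059,2.083,.9003,-.0985,.5885],[1.209,.059,1.268,1.2019,-.1338,.3136],[-.088,2.199,.428,.5262,-.0769,.2823],[.302,2.254,0,.5707,-.081,.1153]])
Q=D[:,:3]; r=np.hypot(D[:,3],D[:,4]); z=D[:,5]
def fk(p,Q):
    a,b,c,d,h,e=p; s1=Q[:,0];s2=s1+Q[:,1];s3=s2+Q[:,2]
    return d+a*np.sin(s1)+b*np.sin(s2)+c*np.sin(s3)-e*np.cos(s2), h+a*np.cos(s1)+b*np.cos(s2)+c*np.cos(s3)+e*np.sin(s2)
f=lambda p:np.r_[fk(p,Q)[0]-r,fk(p,Q)[1]-z]
s=least_squares(f,[.6,.5,.34,-.03,.24,0]);p=s.x;print(p.round(4),np.abs(s.fun).max());np.save("kin.npy",p)
def ik(r,z,th):
    g=lambda q:np.array([fk(p,np.array([q]))[0][0]-r,fk(p,np.array([q]))[1][0]-z,q.sum()-(np.pi-th)])
    o=least_squares(g,[.2,2.2,.5]); return o.x,np.abs(o.fun).max()
for r0,z0,n in [(.589,.075,"g y.12"),(.575,.115,"pre"),(.60,.075,"g y0"),(.535,.17,"s150")]:
  for th in (35,30,28,25,22): print(n,th,ik(r0,z0,np.radians(th))[0].round(3))
E
```

```text
[ 5.682e-01  4.942e-01  3.312e-01  1.000e-04  2.935e-01 -5.850e-02] 0.00036359749449221823
g y.12 35 [ 0.413  2.26  -0.143]
g y.12 30 [0.4   2.206 0.012]
g y.12 28 [0.398 2.183 0.072]
g y.12 25 [0.398 2.148 0.159]
g y.12 22 [0.401 2.113 0.244]
pre 35 [ 0.305  2.274 -0.048]
pre 30 [0.298 2.217 0.103]
pre 28 [0.299 2.194 0.161]
pre 25 [0.302 2.158 0.245]
pre 22 [0.309 2.122 0.327]
g y0 35 [ 0.423  2.238 -0.13 ]
g y0 30 [0.411 2.183 0.024]
g y0 28 [0.409 2.16  0.083]
g y0 25 [0.41  2.125 0.17 ]
g y0 22 [0.413 2.09  0.255]
s150 35 [0.126 2.316 0.089]
s150 30 [0.129 2.257 0.231]
s150 28 [0.133 2.234 0.286]
s150 25 [0.142 2.198 0.366]
s150 22 [0.154 2.161 0.443]
```

```bash
cat >> h.py <<'E'
_p=np.load("kin.npy")
def fk(q,p=_p):
    a,b,c,d,h,e=p; s1=q[0];s2=s1+q[1];s3=s2+q[2]
    return np.array([d+a*np.sin(s1)+b*np.sin(s2)+c*np.sin(s3)-e*np.cos(s2), h+a*np.cos(s1)+b*np.cos(s2)+c*np.cos(s3)+e*np.sin(s2)])
def ik(r,z,thdeg):
    g=lambda q:np.r_[fk(q)-[r,z],q.sum()-(np.pi-np.radians(thdeg))]
    o=least_squares(g,[.2,2.2,.5]); return o.x,np.abs(o.fun).max()
E
python3 - <<'E'
from h import *
for th in (33.5,26,15,5,-5,-10):
  for z in (.1,.15,.2,.25,.3,.35):
    print(th,z,end=": ")
    for r in (.2,.25,.3,.35,.4,.45):
        q,e=ik(r,z,th); print(r,q.round(2).tolist() if e<1e-4 else "x",end=" ")
    print()
E
```

```text
33.5 0.1: 0.2 [-0.34, 2.94, -0.04] 0.25 [-0.09, 2.87, -0.22] 0.3 [0.01, 2.79, -0.24] 0.35 [0.09, 2.7, -0.23] 0.4 [0.15, 2.6, -0.19] 0.45 [0.2, 2.51, -0.16] 
33.5 0.15: 0.2 [-0.78, 2.81, 0.53] 0.25 [-0.49, 2.78, 0.27] 0.3 [-0.29, 2.72, 0.13] 0.35 [-0.15, 2.64, 0.06] 0.4 [-0.04, 2.56, 0.04] 0.45 [0.04, 2.47, 0.04] 
33.5 0.2: 0.2 [-0.93, 2.7, 0.78] 0.25 [-0.68, 2.68, 0.56] 0.3 [-0.48, 2.64, 0.4] 0.35 [-0.32, 2.57, 0.31] 0.4 [-0.2, 2.5, 0.25] 0.45 [-0.09, 2.42, 0.23] 
33.5 0.25: 0.2 [-0.99, 2.6, 0.94] 0.25 [-0.78, 2.58, 0.76] 0.3 [-0.6, 2.55, 0.61] 0.35 [-0.44, 2.5, 0.51] 0.4 [-0.31, 2.43, 0.44] 0.45 [-0.2, 2.36, 0.39] 
33.5 0.3: 0.2 [-1.01, 2.5, 1.06] 0.25 [-0.83, 2.49, 0.9] 0.3 [-0.67, 2.46, 0.77] 0.35 [-0.52, 2.41, 0.67] 0.4 [-0.39, 2.35, 0.6] 0.45 [-0.28, 2.29, 0.55] 
33.5 0.35: 0.2 [-1.01, 2.4, 1.16] 0.25 [-0.86, 2.39, 1.02] 0.3 [-0.71, 2.36, 0.91] 0.35 [-0.58, 2.32, 0.81] 0.4 [-0.45, 2.27, 0.74] 0.45 [-0.34, 2.21, 0.68] 
26 0.1: 0.2 [-0.36, 2.85, 0.2] 0.25 [-0.17, 2.78, 0.08] 0.3 [-0.05, 2.7, 0.04] 0.35 [0.04, 2.61, 0.04] 0.4 [0.11, 2.52, 0.05] 0.45 [0.18, 2.42, 0.08] 
26 0.15: 0.2
[... 3724 characters left out ...]
.07, 2.26, 0.98] 0.35 [0.15, 2.17, 1.0] 0.4 [0.22, 2.07, 1.02] 0.45 [0.29, 1.97, 1.05] 
-10 0.2: 0.2 [-0.22, 2.37, 1.16] 0.25 [-0.11, 2.29, 1.13] 0.3 [-0.02, 2.21, 1.12] 0.35 [0.07, 2.12, 1.13] 0.4 [0.15, 2.03, 1.14] 0.45 [0.23, 1.93, 1.16] 
-10 0.25: 0.2 [-0.3, 2.3, 1.31] 0.25 [-0.19, 2.23, 1.28] 0.3 [-0.09, 2.15, 1.26] 0.35 [-0.0, 2.06, 1.25] 0.4 [0.09, 1.97, 1.26] 0.45 [0.17, 1.88, 1.27] 
-10 0.3: 0.2 [-0.36, 2.22, 1.45] 0.25 [-0.25, 2.16, 1.41] 0.3 [-0.15, 2.08, 1.38] 0.35 [-0.06, 2.0, 1.37] 0.4 [0.03, 1.91, 1.37] 0.45 [0.12, 1.82, 1.38] 
-10 0.35: 0.2 [-0.4, 2.14, 1.58] 0.25 [-0.29, 2.07, 1.53] 0.3 [-0.19, 2.0, 1.5] 0.35 [-0.1, 1.93, 1.49] 0.4 [-0.01, 1.84, 1.48] 0.45 [0.08, 1.75, 1.49]
```

```bash
python3 - <<'E'
from h import *
print(go([.31,-.044,.2]))
E
```

```text
(array([-0.5372, -0.0121,  0.432 ]), np.float64(0.27580004238825157), 5)
```

```bash
python3 -m creep '-0.54 -0.01 0.43 0;-0.54 -0.01 0.43 0;-0.54 -0.01 0.43 0;-0.54 -0.01 0.43 0;-0.54 -0.01 0.43 0' >/dev/null; python3 s.py; python3 -m creep '0 0 1 0' >/dev/null;python3 s.py; python3 -m creep '0 0 1 0' >/dev/null;python3 s.py
```

```text
q [-0.15  -0.344  2.599  0.004  0.298  1.529] tcp [ 0.3352 -0.0488  0.1952] t 16.85
xdir [ 0.549  -0.082  -0.8318] tilt from down deg 33.72 toward az -8.5 y [-0.118 -0.993  0.02 ] z [-0.827  0.087 -0.555]
q [-0.17  -0.412  2.658  0.043  0.322  1.476] tcp [ 0.2988 -0.0453  0.1817] t 16.975
xdir [ 0.5379 -0.0788 -0.8393] tilt from down deg 32.93 toward az -8.3 y [-0.117 -0.993  0.018] z [-0.835  0.088 -0.543]
q [-0.209 -0.517  2.656  0.073  0.471  1.418] tcp [ 0.2695 -0.0444  0.187 ] t 17.1
xdir [ 0.5035 -0.0731 -0.8609] tilt from down deg 30.58 toward az -8.3 y [-0.116 -0.993  0.017] z [-0.856  0.091 -0.509]
```

```bash
python3 -m creep '0.3 0 1 0' >/dev/null;python3 s.py; python3 -m creep '0.3 0 1 0' >/dev/null;python3 s.py;python3 - <<'E'
from h import *
s,R=st()
print("pre",go(tcp_for_grasp(rackpt(.12,.044)-R[:,0]*.05,R)))
E
```

```text
q [-0.267 -0.563  2.656  0.114  0.558  1.332] tcp [ 0.2494 -0.046   0.1854] t 17.225
xdir [ 0.4715 -0.0666 -0.8794] tilt from down deg 28.43 toward az -8.0 y [-0.114 -0.993  0.014] z [-0.874  0.094 -0.476]
q [-0.376 -0.632  2.656  0.172  0.677  1.194] tcp [ 0.2241 -0.0486  0.1864] t 17.35
xdir [ 0.4406 -0.0586 -0.8958] tilt from down deg 26.39 toward az -7.6 y [-0.111 -0.994  0.01 ] z [-0.891  0.095 -0.444]
pre (array([ 0.5316, -0.0081, -0.6908]), np.float64(0.3486896685185583), 6)
```

```bash
python3 -m creep '0.3 0 -0.69 0;0.3 0 -0.69 0;0.3 0 -0.69 0;0.3 0 -0.69 0;0.3 0 -0.69 0;0.53 -0.008 -0.69 0;0.53 -0.008 -0.69 0;0.53 -0.008 -0.69 0' 0.5 40;python3 s.py;python3 - <<'E'
from h import *
s,R=st()
print("pre",go(tcp_for_grasp(rackpt(.12,.044)-R[:,0]*.05,R)),"g",go(tcp_for_grasp(rackpt(.12,.044),R)))
save(viewer.capture("wrist"),"w2.png")
E
```

```text
clock: 18.35
tool_pos: [0.5636, -0.0836, 0.1158]
ee_rot: [-2.618, 0.154, 1.632]
contact_force: [-0.7, -0.6, 0.4]
width: 0.0424
q [-0.157  0.292  2.182  0.06   0.211  1.468] tcp [ 0.5636 -0.0836  0.1158] t 18.35
xdir [ 0.4371 -0.0566 -0.8976] tilt from down deg 26.15 toward az -7.4 y [-0.112 -0.994  0.008] z [-0.892  0.097 -0.441]
pre (array([-0.0057,  0.0014, -0.0053]), np.float64(0.003161382519755396), 1) g (array([ 0.1193,  0.0014, -0.0053]), np.float64(0.04775755696180439), 1)
```

View pics/w2.png

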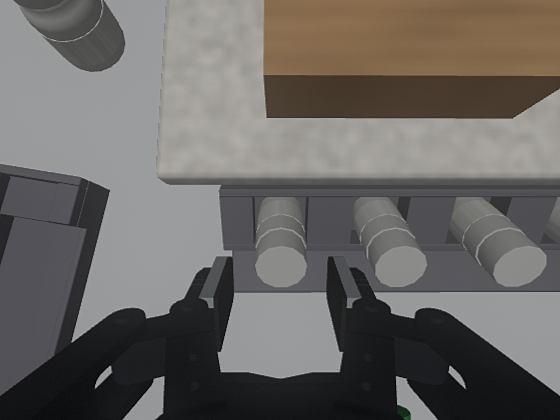

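```bash
python3 -m creep '0.06 0.001 -0.005 0;0.119 0.001 -0.005 0;0.119 0.001 -0.005 0' 0.5 40; python3 -m creep '0 0 0 0;0 0 0 0;0 0 0 0' 0 40; python3 s.py; python3 - <<'E'
from h import *
save(viewer.capture("wrist"),"w3.png")
E
```

```text
clock: 18.77
tool_pos: [0.5863, -0.0869, 0.0761]
ee_rot: [-2.62, 0.154, 1.628]
contact_force: [-0.5, -0.8, 0.5]
width: 0.0424
clock: 19.15
tool_pos: [0.5863, -0.0868, 0.0768]
ee_rot: [-2.622, 0.154, 1.627]
contact_force: [-4.8, -0.1, 9.1]
width: 0.0261
q [-0.157  0.398  2.157  0.1    0.128  1.428] tcp [ 0.5863 -0.0868  0.0768] t 19.15
xdir [ 0.4409 -0.0568 -0.8957] tilt from down deg 26.4 toward az -7.3 y [-0.112 -0.994  0.008] z [-0.891  0.097 -0.444]
```

View pics/w3.png

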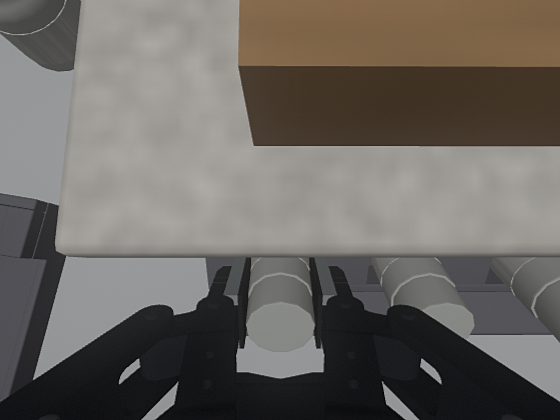

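```bash
python3 -m creep '-0.03 0 0.0045 0;-0.07 0.0005 0.0105 0;-0.148 0.001 0.0225 0;-0.21 0.001 0.032 0;-0.21 0.001 0.032 0' ; python3 s.py; python3 - <<'E'
from h import *
save(viewer.capture("wrist"),"w4.png");save(viewer.capture("side"),"s4.png",(180,170,480,420),2.4)
E
```

```text
clock: 19.82
tool_pos: [0.5372, -0.0811, 0.1467]
ee_rot: [-2.622, 0.154, 1.626]
contact_force: [-0.5, 0.6, -0.3]
width: 0.0265
q [-0.162  0.195  2.217  0.056  0.269  1.469] tcp [ 0.5372 -0.0811  0.1467] t 19.825
xdir [ 0.4411 -0.0569 -0.8956] tilt from down deg 26.41 toward az -7.3 y [-0.112 -0.994  0.008] z [-0.89   0.097 -0.445]
```

View pics/w4.png

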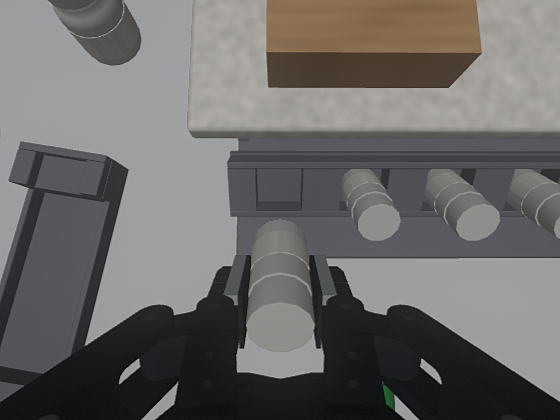

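View pics/s4.png

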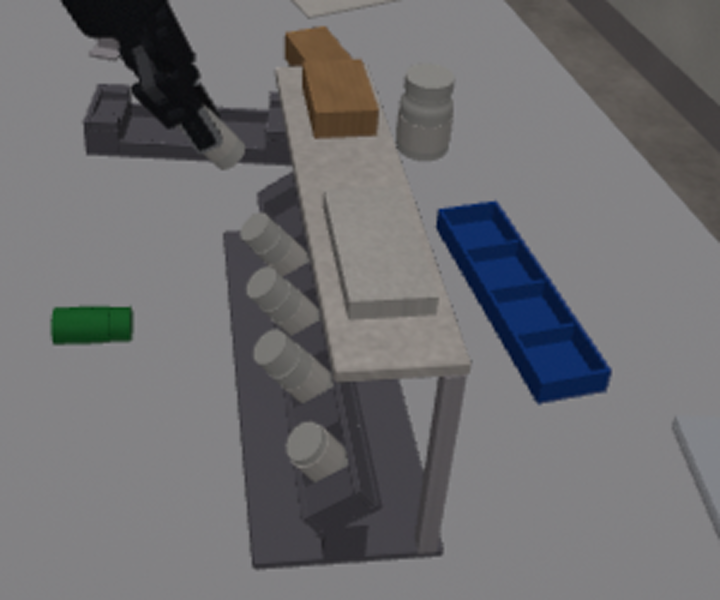

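```bash
python3 - <<'E'
from h import *
print(go([.27,-.036,.14]))
E
```

```text
(array([-0.289 , -0.0374,  0.6129]), np.float64(0.27146656666439245), 5)
```

```bash
python3 -m creep '-0.29 -0.037 0.61 0;-0.29 -0.037 0.61 0;-0.29 -0.037 0.61 0;-0.29 -0.037 0.61 0;-0.29 -0.037 0.61 0'>/dev/null; python3 s.py; python3 -m creep '0.2 0 1 0' >/dev/null;python3 s.py; python3 -m creep '0.2 0 1 0' >/dev/null;python3 s.py
```

```text
q [-0.15  -0.323  2.656  0.027  0.357  1.508] tcp [ 0.2789 -0.0374  0.1505] t 20.55
xdir [ 0.433  -0.0557 -0.8997] tilt from down deg 25.88 toward az -7.3 y [-0.112 -0.994  0.008] z [-0.894  0.097 -0.436]
q [-0.168 -0.367  2.657  0.04   0.442  1.48 ] tcp [ 0.2589 -0.0367  0.1502] t 20.675
xdir [ 0.395  -0.0497 -0.9173] tilt from down deg 23.46 toward az -7.2 y [-0.111 -0.994  0.006] z [-0.912  0.099 -0.398]
q [-0.2   -0.439  2.657  0.055  0.555  1.439] tcp [ 0.2346 -0.0363  0.1542] t 20.8
xdir [ 0.3593 -0.0434 -0.9322] tilt from down deg 21.22 toward az -6.9 y [-0.11  -0.994  0.004] z [-0.927  0.101 -0.362]
```

```bash
python3 -m creep '0.7 0 0.9 0' >/dev/null; python3 -m creep '0.7 0 0.9 0' >/dev/null;python3 s.py; python3 -m creep '0.8 0 0.9 0' >/dev/null;python3 -m creep '0.8 0 0.9 0' >/dev/null;python3 s.py
```

```text
q [-0.261 -0.274  2.657  0.104  0.468  1.332] tcp [ 0.2355 -0.0454  0.1245] t 21.05
xdir [ 0.2898 -0.029  -0.9566] tilt from down deg 16.93 toward az -5.7 y [-0.108 -0.994 -0.002] z [-0.951  0.104 -0.291]
q [-0.341  0.016  2.657  0.247  0.269  1.104] tcp [ 0.242  -0.0614  0.0707] t 21.3
xdir [ 0.2154 -0.0075 -0.9765] tilt from down deg 12.45 toward az -2.0 y [-0.104 -0.994 -0.015] z [-0.971  0.105 -0.215]
```

```bash
python3 -m creep '-0.12 -0.1 0 0' >/dev/null; python3 s.py; python3 -m creep '0.3 -0.03 0.9 0' >/dev/null; python3 -m creep '0.3 0 0.9 0' >/dev/null;python3 s.py
```

```text
q [-0.202 -0.097  2.635  0.109  0.434  1.377] tcp [ 0.2327 -0.0306  0.0928] t 21.425
xdir [ 0.1766  0.0105 -0.9842] tilt from down deg 10.19 toward az 3.4 y [-0.101 -0.995 -0.029] z [-0.979  0.104 -0.175]
q [-0.252 -0.178  2.659  0.107  0.528  1.326] tcp [ 0.2    -0.0314  0.0989] t 21.675
xdir [ 0.1446  0.0186 -0.9893] tilt from down deg 8.38 toward az 7.3 y [-0.093 -0.995 -0.032] z [-0.985  0.097 -0.142]
```

```bash
python3 -m creep '0.6 -0.03 0.9 0' >/dev/null; python3 -m creep '0.6 0 0.9 0' >/dev/null;python3 s.py; python3 -m creep '-0.05 -0.05 0.9 0' >/dev/null;python3 s.py
```

```text
q [-0.337 -0.058  2.658  0.128  0.488  1.217] tcp [ 0.1867 -0.0429  0.0768] t 21.925
xdir [ 0.0734  0.0376 -0.9966] tilt from down deg 4.73 toward az 27.1 y [-0.093 -0.995 -0.044] z [-0.993  0.096 -0.07 ]
q [-0.433 -0.213  2.657  0.098  0.696  1.157] tcp [ 0.1492 -0.0443  0.1018] t 22.05
xdir [ 0.0302  0.0553 -0.998 ] tilt from down deg 3.61 toward az 61.4 y [-0.093 -0.994 -0.058] z [-0.995  0.095 -0.025]
```

```bash
cat >> h.py <<'E'
def slot(tx,ty=0,z=.004): return xf(TRAY,[[tx,ty,z]])[0]
def heldinfo(v_t,s,lowest=True):
    S,R=st(); v=R@v_t; G=S["tool_pos"]-R[:,0]*.008; B=G-s*v
    low=B[2]-.014*np.sqrt(1-v[2]**2)
    return S,R,v,G,B,low
E
python3 - <<'E'
from h import *
Rg=Rot.from_rotvec([-2.622,.154,1.627]).as_matrix(); G=np.array([.5863,-.0868,.0768])-Rg[:,0]*.008
axw=xf([0,0,RACK[2]],[AX])[0]; P0=rackpt(.12,0)
s=(G-P0)@axw; print("s",s,"off",((G-P0)-s*axw).round(4)); vt=Rg.T@axw; print("vt",vt.round(4))
S,R,v,G,B,low=heldinfo(vt,s); print("v",v.round(3),"lean",np.degrees(np.arccos(v[2])),"B",B.round(4),"low",low)
# target: lowest edge touching floor at slot
T=slot(.045); d=T-B; 
print("slot",T, "over",go(S["tool_pos"]+d+[0,0,.055]),"TCP target z when touching", S["tool_pos"][2]+.004-low)
E
```

```text
s 0.046420515739252446 off [0.0014 0.0001 0.0009]
vt [-0.9887  0.0082  0.1498]
v [-0.18  -0.049  0.983] lean 10.728187266701289 B [ 0.1573 -0.0425  0.0642] low 0.061596145723305774
slot [0.59875619 0.09209427 0.004     ] over (array([ 0.0649, -0.4367, -1.0659]), np.float64(0.46151177065757437), 8) TCP target z when touching 0.044231159620053896
```

```bash
python3 -m creep '-0.02 -0.22 -0.53 0;-0.02 -0.22 -0.53 0;-0.02 -0.22 -0.53 0;-0.02 -0.22 -0.53 0' >/dev/null; python3 -m creep '0.07 -0.22 -0.535 0;0.07 -0.22 -0.535 0;0.07 -0.22 -0.535 0;0.07 -0.22 -0.535 0;0.07 -0.22 -0.535 0';python3 s.py; python3 - <<'E'
from h import *
vt=np.array([-.9887,.0082,.1498])
S,R,v,G,B,low=heldinfo(vt,.0464); T=slot(.045); d=T-B; print(B.round(4),low,"v",v.round(3),"to",go(S["tool_pos"]+np.r_[d[:2],.004-low]))
save(viewer.capture("wrist"),"w5.png");save(viewer.capture("side"),"s5.png",(160,120,400,320),3)
E
```

```text
clock: 23.18
tool_pos: [0.5961, 0.0894, 0.111]
ee_rot: [-2.197, 0.046, 2.098]
contact_force: [-1.7, -0.6, -0.1]
width: 0.0266
q [0.123 0.447 1.828 0.059 0.814 1.749] tcp [0.5961 0.0894 0.111 ] t 23.175
xdir [ 0.0485  0.0493 -0.9976] tilt from down deg 3.97 toward az 45.4 y [-0.093 -0.994 -0.054] z [-0.994  0.095 -0.044]
[0.6048 0.091  0.0735] 0.07066144100314882 v [-0.198 -0.043  0.979] to (array([0.1657, 0.0075, 0.0227]), np.float64(0.06694819709716024), 2)
```

View pics/s5.png

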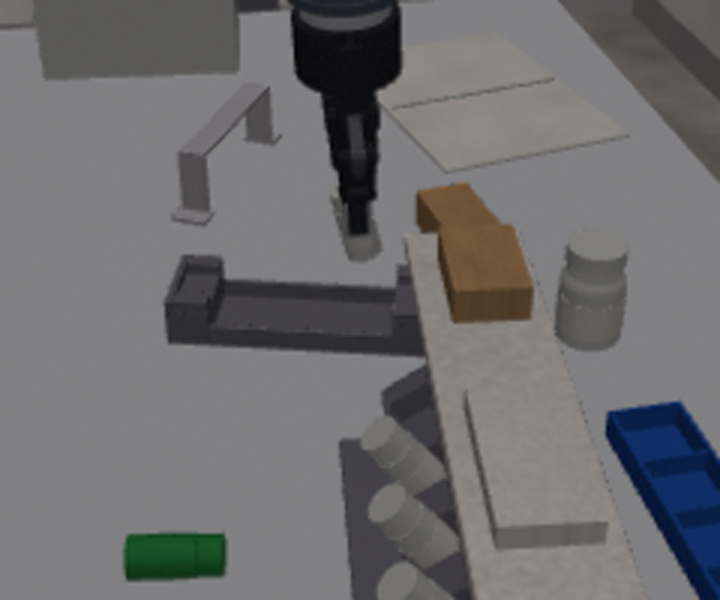

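View pics/w5.png

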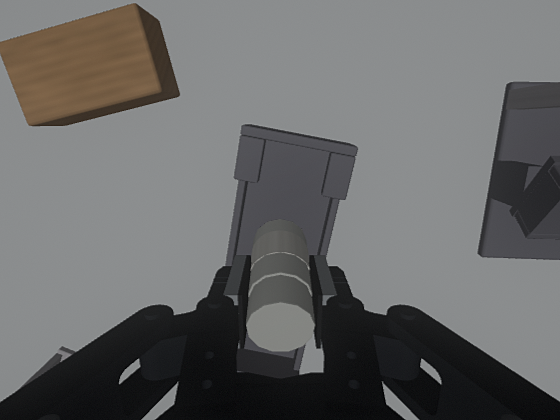

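```bash
python3 -m creep '0.1 0.0075 0.02 0;0.15 0.0075 0.022 0;0.155 0.0075 0.0225 0' >/dev/null; python3 -m creep '0.007 0 0 0'; python3 -m creep '0.007 0 0 0' ; python3 s.py
```

```text
clock: 23.78
tool_pos: [0.5868, 0.0898, 0.0463]
ee_rot: [-2.194, 0.05, 2.1]
contact_force: [0.5, -1.2, -0.5]
width: 0.0268
clock: 23.9
tool_pos: [0.5877, 0.0902, 0.0438]
ee_rot: [-2.195, 0.049, 2.099]
contact_force: [-0.6, -3.3, 18.4]
width: 0.0265
q [0.126 0.537 1.874 0.067 0.678 1.743] tcp [0.5877 0.0902 0.0438] t 23.9
xdir [ 0.0471  0.0484 -0.9977] tilt from down deg 3.87 toward az 45.8 y [-0.095 -0.994 -0.053] z [-0.994  0.098 -0.042]
```

```bash
python3 -m creep '0 0 -0.01 0;0.002 0 -0.022 0;0.002 0 -0.022 0' 0 20; python3 - <<'E'
from h import *
save(viewer.capture("wrist"),"w6.png",(200,180,380,420),2.4);save(viewer.capture("side"),"s6.png",(200,150,350,270),5)
E
```

```text
clock: 24.28
tool_pos: [0.596, 0.0895, 0.0432]
ee_rot: [-2.193, 0.05, 2.101]
contact_force: [-3.1, 1.1, 6.6]
width: 0.0263
```

View pics/s6.png

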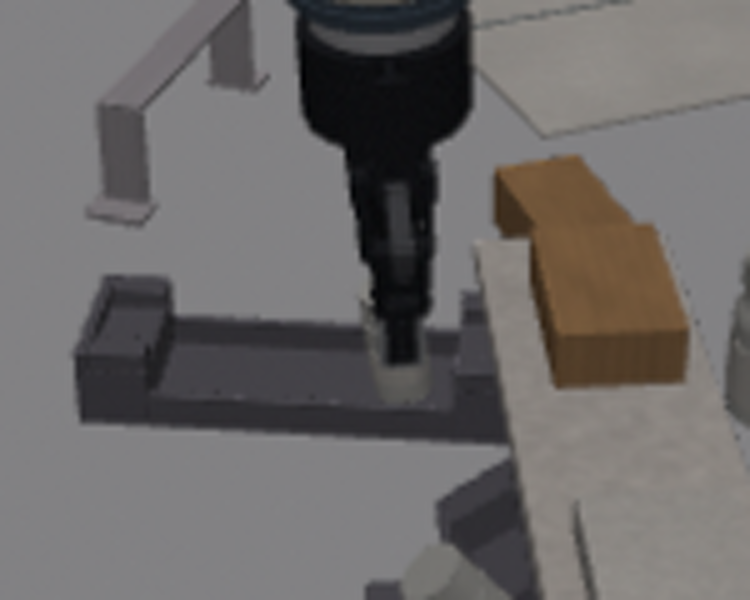

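View pics/w6.png

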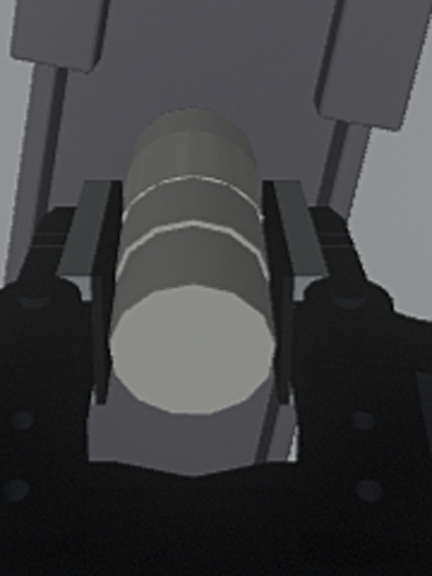

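```bash
python3 -m creep '0 0 0 0;0 0 0 0' 0.5 20; python3 -m creep '-0.08 0 0 0;-0.2 0 0 0;-0.2 0 0 0'; python3 - <<'E'
from h import *
save(viewer.capture("wrist"),"w7.png",(150,100,420,420),1.8);save(viewer.capture("side"),"s7.png",(200,150,350,270),5)
E
python3 s.py
```

```text
clock: 24.62
tool_pos: [0.596, 0.0895, 0.0425]
ee_rot: [-2.193, 0.05, 2.101]
contact_force: [0.2, -0.2, 0.3]
width: 0.0427
clock: 25.0
tool_pos: [0.5946, 0.0858, 0.1256]
ee_rot: [-2.199, 0.049, 2.094]
contact_force: [0.7, 0.1, 0.5]
width: 0.0428
q [0.117 0.427 1.828 0.057 0.836 1.748] tcp [0.5922 0.0856 0.1222] t 25.1
xdir [ 0.0457  0.0483 -0.9978] tilt from down deg 3.81 toward az 46.6 y [-0.096 -0.994 -0.052] z [-0.994  0.098 -0.041]
```

View pics/s7.png

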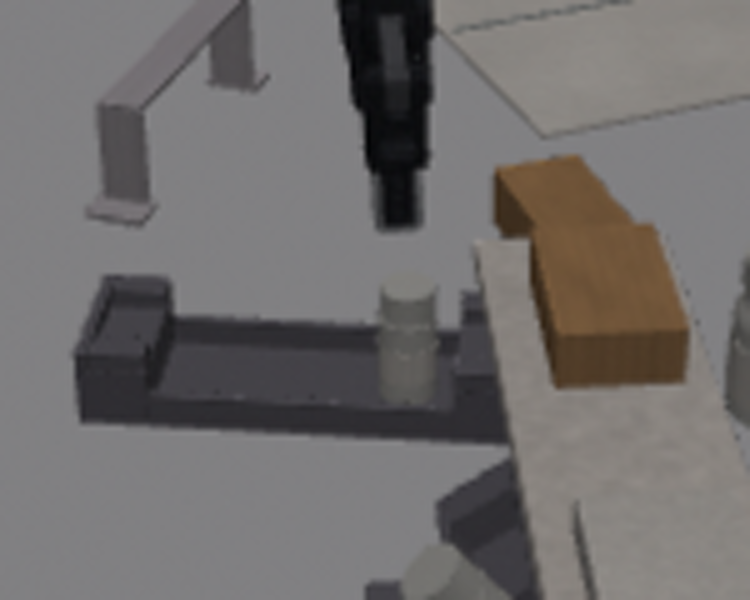

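View pics/w7.png

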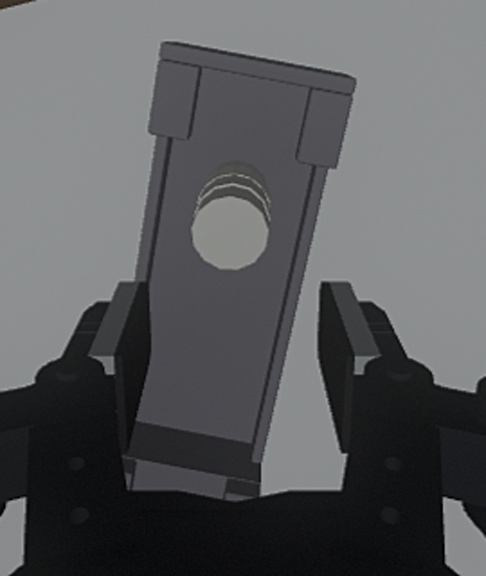

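```bash
python3 -m creep '-0.3 0.355 -0.545 0;-0.3 0.355 -0.545 0;-0.3 0.355 -0.545 0;-0.3 0.355 -0.545 0;-0.3 0.355 -0.545 0' >/dev/null; python3 s.py; python3 -m creep '-0.14 0.36 -0.6 0;-0.14 0.36 -0.6 0;-0.14 0.36 -0.6 0;-0.14 0.36 -0.6 0;-0.14 0.36 -0.6 0';python3 s.py
```

```text
q [-0.131  0.604  1.238  0.056  1.263  1.522] tcp [ 0.7915 -0.0847  0.242 ] t 25.725
xdir [ 0.0442  0.0479 -0.9979] tilt from down deg 3.74 toward az 47.3 y [-0.097 -0.994 -0.052] z [-0.994  0.099 -0.039]
clock: 26.35
tool_pos: [0.9913, -0.2405, 0.2911]
ee_rot: [-2.205, 0.052, 2.09]
contact_force: [1.1, 0.3, 0.6]
width: 0.0429
q [-0.259  1.142  0.125  0.061  1.831  1.426] tcp [ 0.9913 -0.2405  0.2911] t 26.35
xdir [ 0.0557  0.0459 -0.9974] tilt from down deg 4.14 toward az 39.5 y [-0.095 -0.994 -0.051] z [-0.994  0.098 -0.051]
```

```bash
for i in 1 2; do :; done; python3 -m creep '0 0.16 -1 0' >/dev/null; python3 -m creep '0 0.16 -1 0' >/dev/null; python3 -m creep '0 0.16 -1 0' >/dev/null; python3 -m creep '0 0.16 -1 0' >/dev/null; python3 s.py
```

```text
q [-0.26   1.209  0.061  0.061  1.663  1.425] tcp [ 1.0583 -0.2587  0.2615] t 26.85
xdir [ 0.2149  0.0056 -0.9766] tilt from down deg 12.42 toward az 1.5 y [-0.099 -0.995 -0.027] z [-0.972  0.103 -0.213]
```

```bash
python3 -m creep '0.1 0.16 -1 0' >/dev/null; python3 -m creep '0.1 0.16 -1 0' >/dev/null; python3 -m creep '0.1 0.16 -1 0' >/dev/null; python3 -m creep '0.1 0.16 -1 0' >/dev/null; python3 s.py
```

```text
q [-0.261  1.231  0.061  0.061  1.468  1.423] tcp [ 1.1169 -0.2757  0.2553] t 27.35
xdir [ 0.3745 -0.0371 -0.9265] tilt from down deg 22.11 toward az -5.7 y [-0.107 -0.994 -0.003] z [-0.921  0.1   -0.376]
```

```bash
python3 -m creep '0.1 0.12 -1 0' >/dev/null; python3 -m creep '0 0.1 -0.8 0' >/dev/null; python3 s.py; python3 - <<'E'
from h import *
s,R=st()
ry=xf(RACK,[[0,-1,0]])[0]-xf(RACK,[[0,0,0]])[0]
print("jaw err",np.degrees(np.arcsin(np.cross(R[:,1],ry)@R[:,0])))
P=tcp_for_grasp(rackpt(.06,.045),R)
print("way",go(P-R[:,0]*.24+np.array([-.0,0,0])),"pre",go(P-R[:,0]*.05))
print((P-R[:,0]*.24).round(3))
E
```

```text
q [-0.258  1.225  0.061  0.06   1.389  1.426] tcp [ 1.1406 -0.2796  0.2739] t 27.6
xdir [ 0.4492 -0.0576 -0.8916] tilt from down deg 26.93 toward az -7.3 y [-0.112 -0.994  0.008] z [-0.886  0.096 -0.453]
jaw err 0.09997763431068497
way (array([-0.8057, -0.1776,  1.5012]), np.float64(0.6852086494066963), 11) pre (array([-0.3307, -0.1776,  1.5012]), np.float64(0.6189858823700821), 10)
[ 0.471 -0.133  0.289]
```

```bash
python3 -m creep '-0.42 -0.09 0.76 0;-0.42 -0.09 0.76 0;-0.42 -0.09 0.76 0;-0.42 -0.09 0.76 0;-0.42 -0.09 0.76 0;-0.42 -0.09 0.76 0' >/dev/null; python3 -m creep '-0.4 -0.088 0.76 0;-0.4 -0.088 0.76 0;-0.4 -0.088 0.76 0;-0.4 -0.088 0.76 0;-0.4 -0.088 0.76 0;-0.4 -0.088 0.76 0' >/dev/null; python3 s.py; python3 - <<'E'
from h import *
s,R=st()
P=tcp_for_grasp(rackpt(.06,.045),R)
print("pre",go(P-R[:,0]*.05))
E
```

```text
q [-0.333 -0.063  2.099  0.154  0.646  1.247] tcp [ 0.5095 -0.142   0.2916] t 29.1
xdir [ 0.4521 -0.0585 -0.89  ] tilt from down deg 27.12 toward az -7.4 y [-0.112 -0.994  0.009] z [-0.885  0.096 -0.456]
pre (array([ 0.4371, -0.0126,  0.0917]), np.float64(0.1787010557539874), 3)
```

```bash
python3 -m creep '0.08 -0.012 0.092 0;0.2 -0.012 0.092 0;0.33 -0.012 0.092 0;0.437 -0.012 0.092 0;0.437 -0.012 0.092 0' 0.5; python3 s.py; python3 - <<'E'
from h import *
s,R=st()
P=tcp_for_grasp(rackpt(.06,.045),R)
print("pre",go(P-R[:,0]*.05),"g",go(P)); save(viewer.capture("wrist"),"w8.png",(120,120,440,420),1.8)
E
```

```text
clock: 29.72
tool_pos: [0.5585, -0.1443, 0.1166]
ee_rot: [-2.628, 0.153, 1.616]
contact_force: [-0.5, -0.2, -0.2]
width: 0.043
q [-0.3    0.3    2.173  0.365  0.22   1.042] tcp [ 0.5585 -0.1443  0.1166] t 29.725
xdir [ 0.4479 -0.0571 -0.8923] tilt from down deg 26.84 toward az -7.3 y [-0.112 -0.994  0.007] z [-0.887  0.096 -0.451]
pre (array([-0.0081, -0.0007,  0.0006]), np.float64(0.0032664285572232225), 1) g (array([ 0.1169, -0.0007,  0.0006]), np.float64(0.04675769469694546), 1)
```

View pics/w8.png

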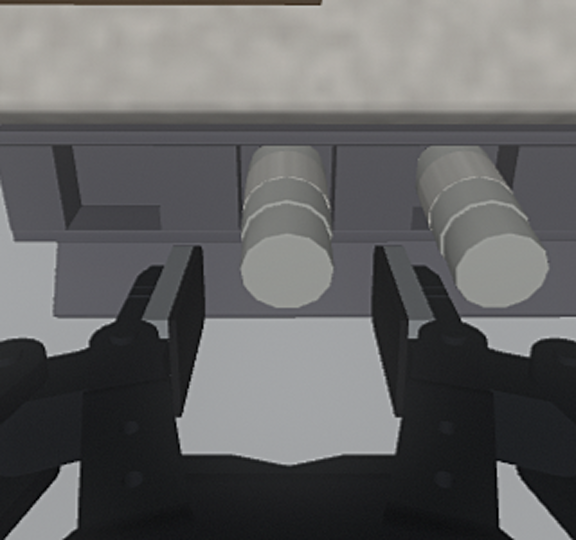

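```bash
python3 -m creep '0.06 -0.001 0 0;0.117 -0.001 0 0;0.117 -0.001 0 0' 0.5 40 >/dev/null; python3 -m creep '0 0 0 0;0 0 0 0;0 0 0 0' 0 40; python3 s.py;  python3 - <<'E'
from h import *
S,R=st(); G=S["tool_pos"]-R[:,0]*.008
axw=xf([0,0,RACK[2]],[AX])[0]; P0=rackpt(.06,0)
s=(G-P0)@axw; vt=R.T@axw; print("s",s,"off",((G-P0)-s*axw).round(4),"vt",vt.round(4)); np.save("vt2.npy",np.r_[vt,s])
E
python3 -m creep '-0.03 0 0.0045 0;-0.07 0.0005 0.0105 0;-0.148 0.001 0.0225 0;-0.21 0.001 0.032 0'; python3 -c "
from h import *
print(go([.28,-.036,.15]))
save(viewer.capture('wrist'),'w9.png')"
```

```text
clock: 30.52
tool_pos: [0.5809, -0.1471, 0.0799]
ee_rot: [-2.635, 0.155, 1.607]
contact_force: [-4.4, 1.4, 9.8]
width: 0.0263
q [-0.292  0.4    2.149  0.548  0.143  0.863] tcp [ 0.5809 -0.1471  0.0799] t 30.525
xdir [ 0.4544 -0.0588 -0.8889] tilt from down deg 27.27 toward az -7.4 y [-0.112 -0.994  0.009] z [-0.884  0.095 -0.458]
s 0.04822919301138884 off [ 0.0035 -0.0007  0.0025] vt [-0.9909  0.0083  0.1346]
clock: 31.02
tool_pos: [0.5304, -0.1414, 0.1485]
ee_rot: [-2.634, 0.155, 1.609]
contact_force: [0.1, 0.0, -0.9]
width: 0.0264
(array([-0.3025, -0.1917,  0.5772]), np.float64(0.2716982343591054), 5)
```

View pics/w9.png

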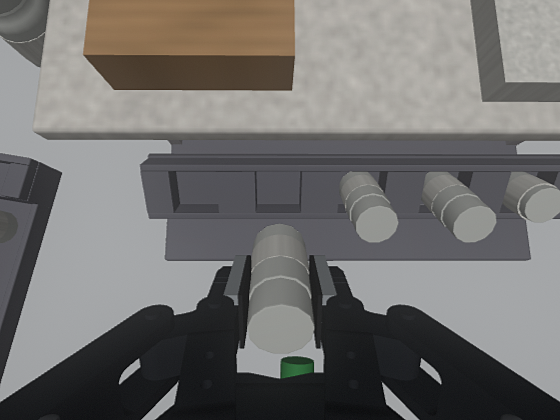

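```bash
python3 -m creep '-0.3 -0.19 0.577 0;-0.3 -0.19 0.577 0;-0.3 -0.19 0.577 0;-0.3 -0.19 0.577 0;-0.3 -0.19 0.577 0' >/dev/null; python3 s.py; python3 -m creep '0.4 -0.02 0.9 0' >/dev/null;python3 -m creep '0.4 -0.02 0.9 0' >/dev/null; python3 -m creep '0.4 -0.02 0.9 0' >/dev/null; python3 s.py
```

```text
q [-0.14  -0.324  2.659  0.014  0.334  1.528] tcp [ 0.2843 -0.037   0.153 ] t 31.7
xdir [ 0.4515 -0.059  -0.8903] tilt from down deg 27.09 toward az -7.4 y [-0.112 -0.994  0.009] z [-0.885  0.095 -0.455]
q [-0.136 -0.152  2.658  0.008  0.292  1.538] tcp [ 0.2703 -0.0347  0.111 ] t 32.075
xdir [ 0.335  -0.0436 -0.9412] tilt from down deg 19.74 toward az -7.4 y [-0.111 -0.994  0.007] z [-0.936  0.102 -0.338]
```

```bash
python3 -m creep '0.15 -0.02 0.95 0' >/dev/null;python3 -m creep '0.15 -0.02 0.95 0' >/dev/null; python3 -m creep '0.3 -0.02 0.95 0' >/dev/null; python3 s.py;python3 -m creep '0.3 -0.02 0.95 0' >/dev/null;python3 -m creep '0.3 -0.02 0.95 0' >/dev/null; python3 s.py
```

```text
q [-0.126 -0.311  2.658 -0.004  0.567  1.558] tcp [ 0.2112 -0.0259  0.1237] t 32.45
xdir [ 0.2234 -0.0303 -0.9742] tilt from down deg 13.03 toward az -7.7 y [-0.111 -0.994  0.005] z [-0.968  0.107 -0.225]
q [-0.102 -0.508  2.657 -0.01   0.828  1.586] tcp [ 0.1588 -0.0172  0.1438] t 32.7
xdir [ 0.1615 -0.0239 -0.9866] tilt from down deg 9.4 toward az -8.4 y [-0.111 -0.994  0.006] z [-0.981  0.109 -0.163]
```

```bash
python3 -m creep '1 -0.01 0.5 0' >/dev/null;python3 -m creep '1 -0.01 0.55 0' >/dev/null; python3 s.py;python3 -m creep '0.7 -0.01 0.8 0' >/dev/null; python3 s.py
```

```text
q [-0.083 -0.182  2.656 -0.019  0.559  1.614] tcp [ 0.192  -0.0178  0.0984] t 32.95
xdir [ 0.1065 -0.0189 -0.9941] tilt from down deg 6.21 toward az -10.1 y [-0.111 -0.994  0.007] z [-0.988  0.109 -0.108]
q [-0.067 -0.078  2.657 -0.024  0.505  1.636] tcp [ 0.1887 -0.015   0.08  ] t 33.075
xdir [ 0.057  -0.0154 -0.9983] tilt from down deg 3.39 toward az -15.1 y [-0.111 -0.994  0.009] z [-0.992  0.11  -0.058]
```

```bash
python3 -m creep '0.3 -0.01 0.9 0' >/dev/null; python3 s.py; python3 - <<'E'
from h import *
a=np.load("vt2.npy"); S,R,v,G,B,low=heldinfo(a[:3],a[3]); T=slot(0.0); d=T-B
print("lean",np.degrees(np.arccos(v[2])),v.round(3),B.round(4),low,"over",go(S["tool_pos"]+np.r_[d[:2],.004-low+.05]))
E
```

```text
q [-0.037 -0.123  2.657 -0.024  0.595  1.665] tcp [ 0.1686 -0.0091  0.0869] t 33.2
xdir [ 0.012  -0.0138 -0.9998] tilt from down deg 1.05 toward az -48.9 y [-0.111 -0.994  0.012] z [-0.994  0.111 -0.013]
lean 8.512054368384181 [-0.147  0.02   0.989] [ 0.1755 -0.01    0.0472] 0.0451371696190946 over (array([-0.0147, -0.39  , -0.9124]), np.float64(0.39693315462527395), 7)
```

```bash
python3 -m creep '-0.09 -0.39 -0.912 0;-0.09 -0.39 -0.912 0;-0.09 -0.39 -0.912 0;-0.09 -0.39 -0.912 0;-0.09 -0.39 -0.912 0;-0.09 -0.39 -0.912 0;-0.03 -0.39 -0.912 0;-0.03 -0.39 -0.912 0;-0.03 -0.39 -0.912 0' ; python3 - <<'E'
from h import *
a=np.load("vt2.npy"); S,R,v,G,B,low=heldinfo(a[:3],a[3]); T=slot(0.0); d=T-B
print("lean",np.degrees(np.arccos(v[2])),B.round(4),low,"to",go(S["tool_pos"]+np.r_[d[:2],.004-low]))
save(viewer.capture("wrist"),"w10.png",(100,100,460,420),1.8);save(viewer.capture("side"),"s10.png",(200,150,350,270),5)
E
```

```text
clock: 34.33
tool_pos: [0.5475, 0.1054, 0.1051]
ee_rot: [-2.189, 0.135, 2.152]
contact_force: [-0.3, 0.1, -1.3]
width: 0.0264
lean 8.754993688389163 [0.5547 0.1045 0.0654] 0.0632502680478802 to (array([ 0.1481, -0.002 ,  0.0006]), np.float64(0.059256053131064974), 1)
```

View pics/s10.png

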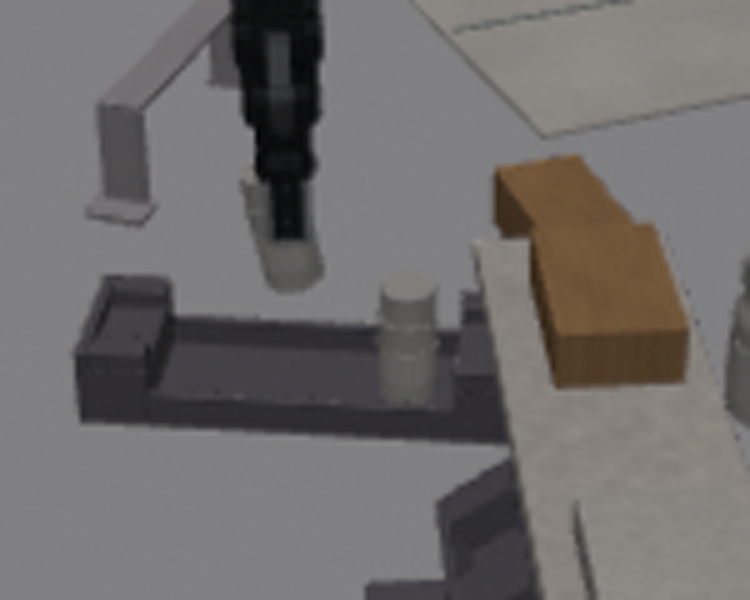

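View pics/w10.png

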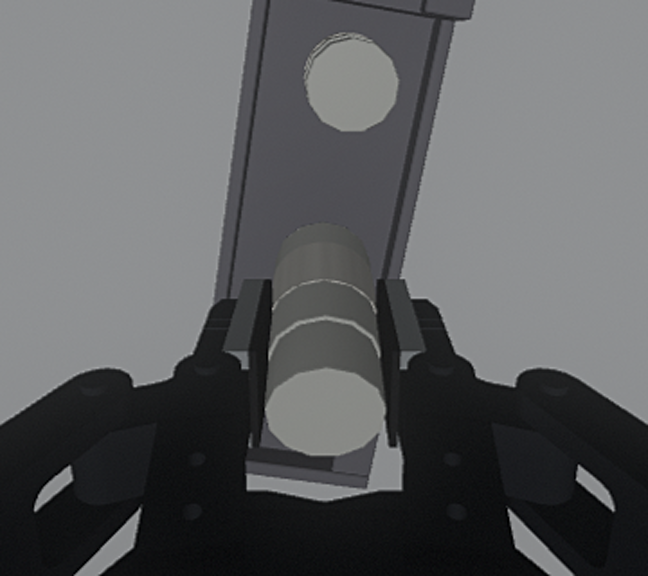

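Descend, touch, pivot upright, release.

```bash
python3 -m creep '0.09 -0.002 0 0;0.137 -0.002 0 0;0.14 -0.002 0 0' >/dev/null; python3 -m creep '0.008 0 0 0'; python3 -m creep '0.006 0 0 0'; python3 s.py
```

```text
clock: 34.92
tool_pos: [0.5504, 0.1059, 0.0464]
ee_rot: [-2.191, 0.134, 2.149]
contact_force: [-0.2, 0.2, -0.7]
width: 0.0261
clock: 35.05
tool_pos: [0.5518, 0.1059, 0.0453]
ee_rot: [-2.194, 0.133, 2.146]
contact_force: [-2.0, -3.5, 26.2]
width: 0.0266
q [ 0.197  0.511  1.92  -0.027  0.693  1.899] tcp [0.5518 0.1059 0.0453] t 35.05
xdir [ 0.0211 -0.0132 -0.9997] tilt from down deg 1.43 toward az -32.0 y [-0.111 -0.994  0.011] z [-0.994  0.11  -0.022]
```

```bash
python3 -m creep '0 0 -0.01 0;0.001 0 -0.019 0;0.001 0 -0.019 0' 0 20;  python3 -m creep '0 0 0 0;0 0 0 0' 0.5 20; python3 -m creep '-0.08 0 0 0;-0.2 0 0 0;-0.2 0 0 0'; python3 - <<'E'
from h import *
save(viewer.capture("wrist"),"w11.png",(100,100,460,420),1.8);save(viewer.capture("side"),"s11.png",(200,150,350,270),5)
E
python3 s.py
```

```text
clock: 35.42
tool_pos: [0.5578, 0.1051, 0.0442]
ee_rot: [-2.19, 0.134, 2.15]
contact_force: [-3.3, -0.2, 7.8]
width: 0.0263
clock: 35.67
tool_pos: [0.5579, 0.105, 0.0435]
ee_rot: [-2.191, 0.134, 2.149]
contact_force: [0.5, 0.5, -0.3]
width: 0.0424
clock: 36.05
tool_pos: [0.5587, 0.1066, 0.1266]
ee_rot: [-2.196, 0.132, 2.142]
contact_force: [-0.5, -0.1, -0.4]
width: 0.0426
q [ 0.195  0.398  1.871 -0.022  0.857  1.892] tcp [0.5563 0.1061 0.1233] t 36.15
xdir [ 0.0186 -0.0132 -0.9997] tilt from down deg 1.31 toward az -35.5 y [-0.111 -0.994  0.011] z [-0.994  0.111 -0.02 ]
```

View pics/s11.png

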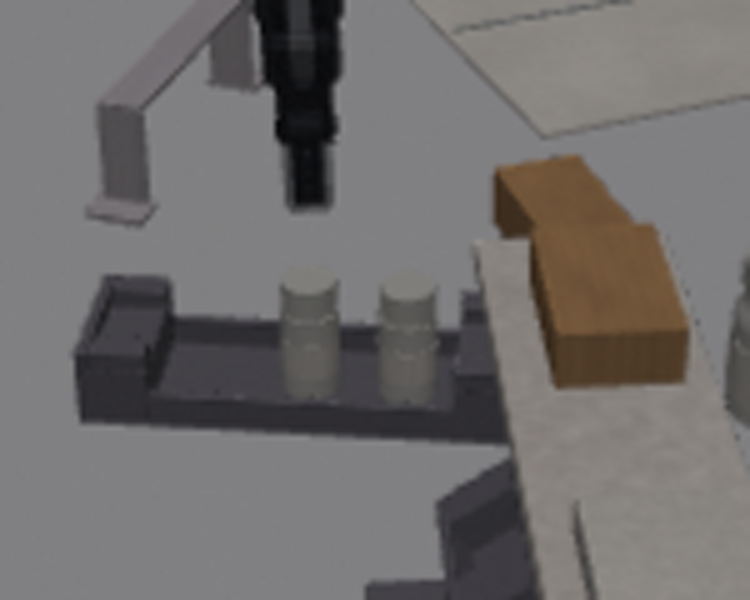

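View pics/w11.png

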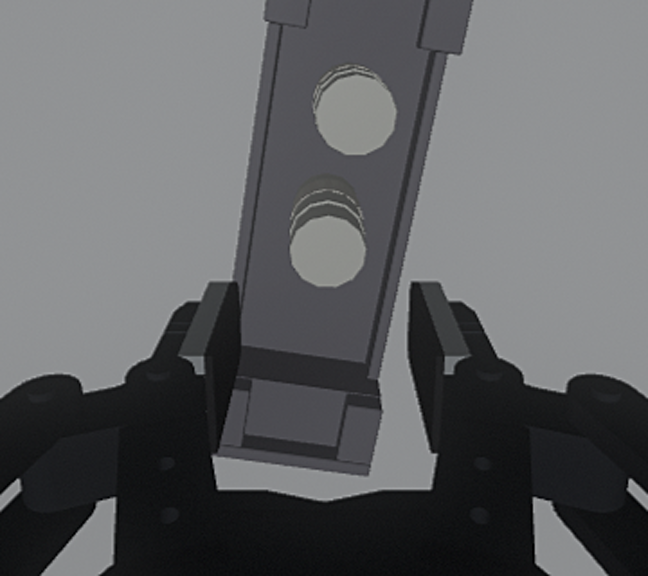

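```bash
python3 -m creep '-0.25 0.2 -0.62 0;-0.25 0.2 -0.62 0;-0.25 0.2 -0.62 0;-0.25 0.2 -0.62 0;-0.25 0.2 -0.62 0' >/dev/null; python3 s.py; python3 -m creep '-0.15 0.2 -0.66 0;-0.15 0.2 -0.66 0;-0.15 0.2 -0.66 0;-0.15 0.2 -0.66 0;-0.15 0.2 -0.66 0' >/dev/null;python3 s.py
```

```text
q [ 0.002  0.622  1.237 -0.014  1.265  1.689] tcp [ 0.7941 -0.0013  0.2276] t 36.775
xdir [ 0.0174 -0.0137 -0.9998] tilt from down deg 1.27 toward az -38.2 y [-0.112 -0.994  0.012] z [-0.994  0.112 -0.019]
q [-0.097  1.161  0.102 -0.012  1.843  1.581] tcp [ 1.0168 -0.1009  0.2827] t 37.4
xdir [ 0.0345 -0.0149 -0.9993] tilt from down deg 2.16 toward az -23.3 y [-0.11  -0.994  0.011] z [-0.993  0.11  -0.036]
```

```bash
python3 -m creep '0 0 -1 0' >/dev/null; python3 -m creep '0 0 -1 0' >/dev/null; python3 -m creep '0 0 -1 0' >/dev/null; python3 -m creep '0 0 -1 0' >/dev/null;  python3 -m creep '0.1 0 -1 0' >/dev/null; python3 -m creep '0.1 0 -1 0' >/dev/null; python3 -m creep '0.1 0 -1 0' >/dev/null; python3 -m creep '0.1 0 -1 0' >/dev/null; python3 s.py
```

```text
q [-0.102  1.239  0.061 -0.011  1.466  1.577] tcp [ 1.1445 -0.1193  0.2465] t 38.4
xdir [ 0.3637 -0.048  -0.9303] tilt from down deg 21.52 toward az -7.5 y [-0.11  -0.994  0.008] z [-0.925  0.1   -0.367]
```

```bash
python3 -m creep '0 0 -1 0' >/dev/null; python3 -m creep '0 0 -1 0' >/dev/null; python3 s.py; python3 - <<'E'
from h import *
s,R=st()
P=tcp_for_grasp(rackpt(0,.045),R)
print("way",go(P-R[:,0]*.22),(P-R[:,0]*.22).round(3),"pre",go(P-R[:,0]*.05))
E
```

```text
q [-0.103  1.226  0.061 -0.01   1.393  1.576] tcp [ 1.1669 -0.1222  0.2715] t 38.65
xdir [ 0.4421 -0.0558 -0.8953] tilt from down deg 26.46 toward az -7.2 y [-0.11  -0.994  0.008] z [-0.89   0.095 -0.445]
way (array([-0.7547,  0.3684,  1.5218]), np.float64(0.6952620394173978), 12) [ 0.475 -0.194  0.272] pre (array([-0.3297,  0.3684,  1.5218]), np.float64(0.6400399767273862), 11)
```

```bash
python3 -m creep '-0.4 0.18 0.76 0;-0.4 0.18 0.76 0;-0.4 0.18 0.76 0;-0.4 0.18 0.76 0;-0.4 0.18 0.76 0;-0.4 0.18 0.76 0' >/dev/null; python3 -m creep '-0.355 0.188 0.762 0;-0.355 0.188 0.762 0;-0.355 0.188 0.762 0;-0.355 0.188 0.762 0;-0.355 0.188 0.762 0;-0.355 0.188 0.762 0;-0.355 0.188 0.762 0' >/dev/null; python3 s.py; python3 - <<'E'
from h import *
s,R=st()
P=tcp_for_grasp(rackpt(0,.045),R)
print("pre",go(P-R[:,0]*.05))
E
```

```text
q [-0.429  0.018  2.062  0.229  0.628  1.096] tcp [ 0.5239 -0.1896  0.2735] t 40.275
xdir [ 0.4441 -0.0568 -0.8942] tilt from down deg 26.6 toward az -7.3 y [-0.112 -0.994  0.008] z [-0.889  0.096 -0.448]
pre (array([0.3757, 0.024 , 0.1101]), np.float64(0.15691516591387958), 3)
```

```bash
python3 -m creep '0.06 0.024 0.11 0;0.2 0.024 0.11 0;0.33 0.024 0.11 0;0.375 0.024 0.11 0;0.375 0.024 0.11 0' 0.5 >/dev/null; python3 s.py; python3 - <<'E'
from h import *
s,R=st()
P=tcp_for_grasp(rackpt(0,.045),R)
print("pre",go(P-R[:,0]*.05),"g",go(P)); save(viewer.capture("wrist"),"w12.png",(120,120,440,420),1.8)
E
```

```text
q [-0.43   0.317  2.136  0.509  0.279  0.787] tcp [ 0.5528 -0.2028  0.118 ] t 40.9
xdir [ 0.4421 -0.0549 -0.8953] tilt from down deg 26.46 toward az -7.1 y [-0.11  -0.994  0.007] z [-0.89   0.095 -0.445]
pre (array([-0.0058,  0.0025,  0.0032]), np.float64(0.002815505007336063), 1) g (array([0.1192, 0.0025, 0.0032]), np.float64(0.047724600459616524), 1)
```

View pics/w12.png

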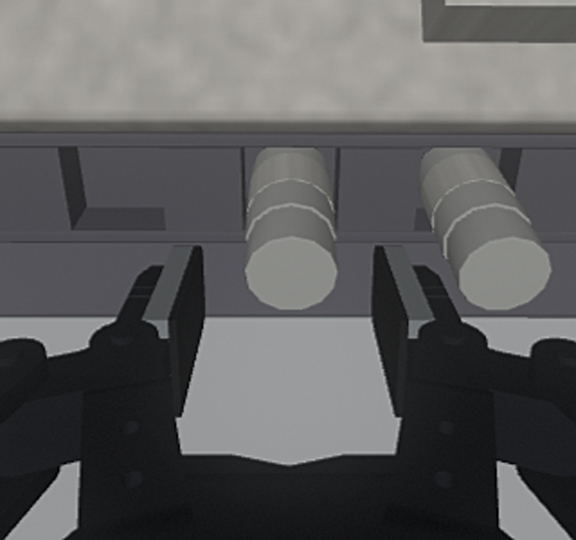

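```bash
python3 -m creep '0.06 0.003 0.003 0;0.119 0.003 0.003 0;0.119 0.003 0.003 0' 0.5 40 >/dev/null; python3 -m creep '0 0 0 0;0 0 0 0;0 0 0 0' 0 40; python3 s.py;  python3 - <<'E'
from h import *
S,R=st(); G=S["tool_pos"]-R[:,0]*.008
axw=xf([0,0,RACK[2]],[AX])[0]; P0=rackpt(.0,0)
s=(G-P0)@axw; vt=R.T@axw; print("s",s,"off",((G-P0)-s*axw).round(4),"vt",vt.round(4)); np.save("vt3.npy",np.r_[vt,s])
E
python3 -m creep '-0.03 0 0.0045 0;-0.07 0.0005 0.0105 0;-0.148 0.001 0.0225 0;-0.21 0.001 0.032 0'; python3 -c "
from h import *
print(go([.28,-.036,.15]))
save(viewer.capture('wrist'),'w13.png')"
```

```text
clock: 41.7
tool_pos: [0.5725, -0.2069, 0.078]
ee_rot: [-2.627, 0.151, 1.621]
contact_force: [-3.6, 1.9, 8.4]
width: 0.0264
q [-0.42   0.417  2.116  0.691  0.206  0.609] tcp [ 0.5725 -0.2069  0.078 ] t 41.7
xdir [ 0.4456 -0.0564 -0.8935] tilt from down deg 26.69 toward az -7.2 y [-0.11  -0.994  0.008] z [-0.888  0.095 -0.449]
s 0.04768303704072893 off [ 0.0014 -0.0009  0.001 ] vt [-0.9895  0.0067  0.1446]
clock: 42.2
tool_pos: [0.5228, -0.2014, 0.1472]
ee_rot: [-2.626, 0.152, 1.622]
contact_force: [0.7, 0.4, 0.2]
width: 0.0264
(array([-0.2994, -0.3439,  0.5757]), np.float64(0.2937602125730245), 5)
```

View pics/w13.png

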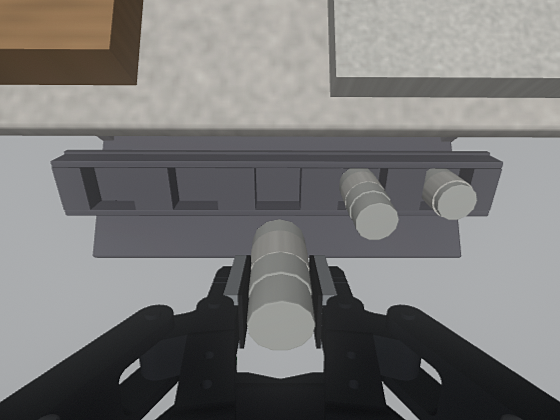

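Third vial held; the fourth and the jar remain. Same untilt route as before.

```bash
python3 -m creep '-0.3 -0.34 0.575 0;-0.3 -0.34 0.575 0;-0.3 -0.34 0.575 0;-0.3 -0.34 0.575 0;-0.3 -0.34 0.575 0' >/dev/null; python3 s.py; python3 -m creep '0.4 -0.02 0.9 0' >/dev/null;python3 -m creep '0.4 -0.02 0.9 0' >/dev/null; python3 -m creep '0.4 -0.02 0.9 0' >/dev/null; python3 s.py
```

```text
q [-0.15  -0.324  2.659  0.031  0.344  1.504] tcp [ 0.281  -0.0376  0.1514] t 42.875
xdir [ 0.4427 -0.0565 -0.8949] tilt from down deg 26.5 toward az -7.3 y [-0.111 -0.994  0.008] z [-0.89   0.096 -0.446]
q [-0.164 -0.168  2.657  0.049  0.315  1.47 ] tcp [ 0.2659 -0.0373  0.1128] t 43.25
xdir [ 0.3292 -0.039  -0.9434] tilt from down deg 19.36 toward az -6.8 y [-0.108 -0.994  0.003] z [-0.938  0.101 -0.332]
```

```bash
python3 -m creep '0.15 -0.01 0.95 0' >/dev/null;python3 -m creep '0.15 -0.01 0.95 0' >/dev/null; python3 -m creep '0.5 -0.01 0.9 0' >/dev/null; python3 -m creep '0.5 -0.01 0.9 0' >/dev/null;python3 s.py
```

```text
q [-0.3   -0.25   2.657  0.087  0.557  1.307] tcp [ 0.2019 -0.0449  0.1122] t 43.75
xdir [ 0.1835 -0.0087 -0.983 ] tilt from down deg 10.59 toward az -2.7 y [-0.104 -0.995 -0.011] z [-0.977  0.104 -0.183]
```

```bash
python3 -m creep '0.7 -0.06 0.7 0' >/dev/null;python3 -m creep '0.7 -0.05 0.8 0' >/dev/null; python3 s.py; python3 -m creep '0.3 -0.03 0.9 0' >/dev/null;python3 s.py
```

```text
q [-3.480e-01  2.000e-03  2.657e+00  1.340e-01  3.870e-01  1.206e+00] tcp [ 0.2051 -0.055   0.0675] t 44.0
xdir [ 0.1101  0.0135 -0.9938] tilt from down deg 6.37 toward az 7.0 y [-0.103 -0.994 -0.025] z [-0.989  0.105 -0.108]
q [-0.432  0.008  2.657  0.136  0.432  1.118] tcp [ 0.1861 -0.0634  0.0654] t 44.125
xdir [ 0.0679  0.0314 -0.9972] tilt from down deg 4.29 toward az 24.8 y [-0.1   -0.994 -0.038] z [-0.993  0.103 -0.064]
```

```bash
python3 -m creep '-0.1 -0.05 0.9 0' >/dev/null; python3 s.py; python3 - <<'E'
from h import *
a=np.load("vt3.npy"); S,R,v,G,B,low=heldinfo(a[:3],a[3]); T=slot(-0.045); d=T-B
print("lean",np.degrees(np.arccos(v[2])),v.round(3),B.round(4),low,"over",go(S["tool_pos"]+np.r_[d[:2],.004-low+.06]))
E
```

```text
q [-0.57  -0.157  2.656  0.104  0.639  1.019] tcp [ 0.149  -0.0693  0.0934] t 44.25
xdir [ 0.0388  0.0485 -0.9981] tilt from down deg 3.56 toward az 51.4 y [-0.1   -0.994 -0.052] z [-0.994  0.101 -0.034]
lean 10.78777606939935 [-0.183 -0.04   0.982] [ 0.1574 -0.0678  0.0545] 0.05188212679704011 over (array([ 0.0266, -0.5487, -0.8362]), np.float64(0.40019516865468036), 7)
```

```bash
python3 -m creep '-0.06 -0.549 -0.836 0;-0.06 -0.549 -0.836 0;-0.06 -0.549 -0.836 0;-0.06 -0.549 -0.836 0;-0.06 -0.549 -0.836 0;-0.06 -0.549 -0.836 0;0.02 -0.549 -0.836 0;0.02 -0.549 -0.836 0;0.02 -0.549 -0.836 0' ; python3 - <<'E'
from h import *
a=np.load("vt3.npy"); S,R,v,G,B,low=heldinfo(a[:3],a[3]); T=slot(-0.045); d=T-B
print("lean",np.degrees(np.arccos(v[2])),v.round(3),B.round(4),low,"to",go(S["tool_pos"]+np.r_[d[:2],.004-low]))
save(viewer.capture("wrist"),"w14.png",(100,100,460,420),1.8)
E
```

```text
clock: 45.38
tool_pos: [0.5041, 0.1142, 0.1106]
ee_rot: [-2.193, 0.061, 2.1]
contact_force: [0.6, -0.6, -0.4]
width: 0.0264
lean 11.095653220183344 [-0.189 -0.034  0.981] [0.5128 0.1155 0.0718] 0.06912536855597771 to (array([0.1626, 0.0044, 0.0084]), np.float64(0.06514230602713701), 2)
```

View pics/w14.png

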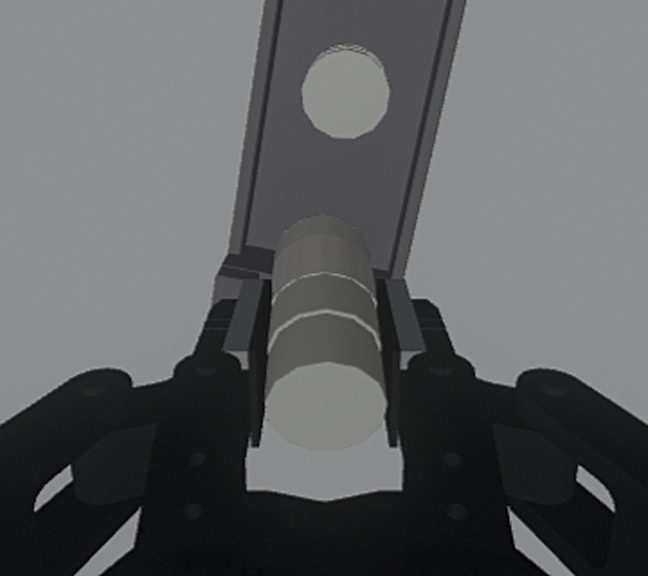

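```bash
python3 -m creep '0.05 0.004 -0.004 0;0.11 0.004 -0.004 0;0.15 0.004 -0.004 0;0.154 0.004 -0.004 0' >/dev/null; python3 -m creep '0.008 0 0 0'; python3 -m creep '0.006 0 0 0'; python3 s.py
```

```text
clock: 46.05
tool_pos: [0.5099, 0.1154, 0.0471]
ee_rot: [-2.196, 0.061, 2.097]
contact_force: [-0.4, 0.6, -0.1]
width: 0.0265
clock: 46.18
tool_pos: [0.5105, 0.1157, 0.0449]
ee_rot: [-2.196, 0.06, 2.096]
contact_force: [-0.9, -2.6, 20.7]
width: 0.0262
q [0.199 0.457 2.032 0.059 0.598 1.824] tcp [0.5105 0.1157 0.0449] t 46.175
xdir [ 0.0489  0.0436 -0.9979] tilt from down deg 3.76 toward az 41.7 y [-0.101 -0.994 -0.048] z [-0.994  0.103 -0.044]
```

```bash
python3 -m creep '0 0 -0.01 0;0.001 0 -0.021 0;0.001 0 -0.021 0' 0 20;  python3 -m creep '0 0 0 0;0 0 0 0' 0.5 20; python3 -m creep '-0.08 0 0 0;-0.24 0 0 0;-0.24 0 0 0'; python3 - <<'E'
from h import *
for n in("side","top"):
    c=viewer.capture(n); save(c,n+"15.png",(190,120,340,260) if n=="side" else (80,170,300,300),5 if n=="side" else 3.5)
    r=finder.pinpoint(n,"bow"); print(n,[(d["uv"],d["score"]) for d in r[:2]])
E
python3 s.py
```

```text
clock: 46.55
tool_pos: [0.518, 0.1148, 0.0447]
ee_rot: [-2.194, 0.061, 2.099]
contact_force: [-3.8, -0.9, 7.6]
width: 0.0262
clock: 46.8
tool_pos: [0.5183, 0.1148, 0.0442]
ee_rot: [-2.195, 0.06, 2.098]
contact_force: [0.4, 0.6, 0.3]
width: 0.043
clock: 47.18
tool_pos: [0.5163, 0.111, 0.1441]
ee_rot: [-2.202, 0.059, 2.089]
contact_force: [-0.2, -0.0, -0.2]
width: 0.0423
side [([241.3, 178.9], 0.67)]
top [([142.5, 248.0], 0.56)]
q [0.188 0.304 1.976 0.047 0.809 1.83 ] tcp [0.5127 0.1105 0.1388] t 47.375
xdir [ 0.0454  0.0431 -0.998 ] tilt from down deg 3.59 toward az 43.5 y [-0.101 -0.994 -0.047] z [-0.994  0.103 -0.041]
```

View pics/side15.png

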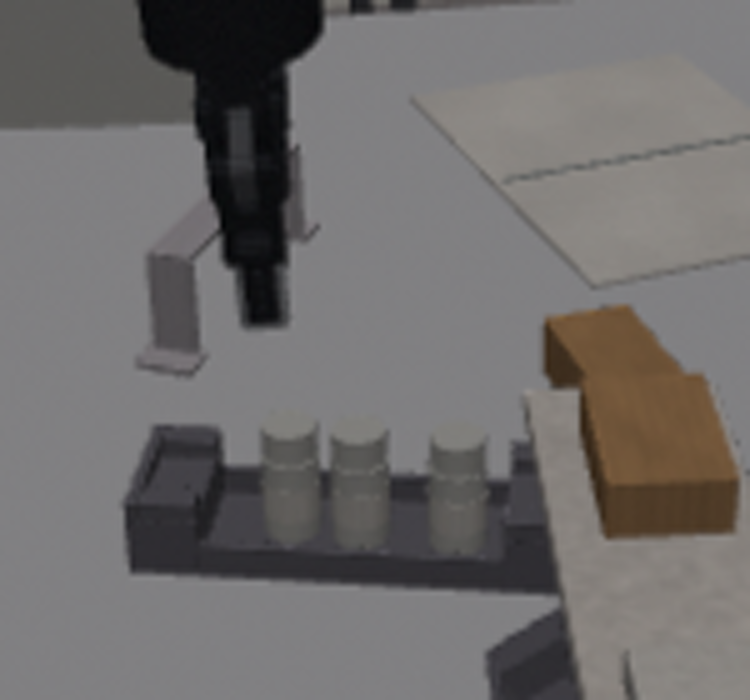

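View pics/top15.png

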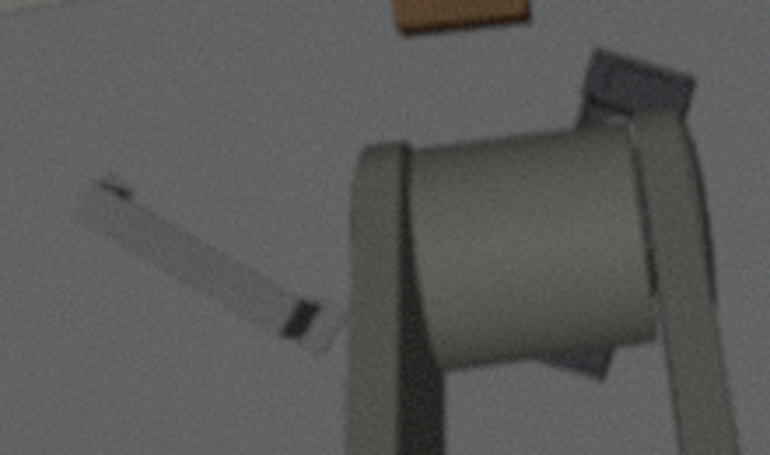

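```bash
python3 -m creep '-0.03 0.03 0.92 0;-0.03 0.03 0.92 0;-0.03 0.03 0.92 0;0.06 0.03 0.92 0;0.07 0.03 0.92 0;0.07 0.03 0.92 0;0.07 0.03 0.92 0' >/dev/null; python3 s.py
```

```text
q [ 0.752 -0.119  2.628  0.     0.576  2.418] tcp [0.1426 0.1356 0.0938] t 48.25
xdir [ 0.0416  0.0392 -0.9984] tilt from down deg 3.28 toward az 43.3 y [-0.094 -0.995 -0.043] z [-0.995  0.095 -0.038]
```

```bash
python3 -m creep '0.3 0.28 0.25 0' >/dev/null; python3 s.py;  python3 -m creep '0.2 0.14 0.13 0' >/dev/null; python3 s.py
```

```text
q [ 7.480e-01 -3.900e-02  2.657e+00 -1.000e-03  4.840e-01  2.418e+00] tcp [0.1367 0.1287 0.073 ] t 48.375
xdir [ 0.0295  0.0269 -0.9992] tilt from down deg 2.29 toward az 42.4 y [-0.099 -0.995 -0.03 ] z [-0.995  0.099 -0.027]
q [ 0.757  0.114  2.657 -0.003  0.371  2.432] tcp [0.1367 0.1307 0.0449] t 48.5
xdir [ 4.e-04 -1.e-03 -1.e+00] tilt from down deg 0.06 toward az -67.5 y [-0.102 -0.995  0.001] z [-0.995  0.102 -0.001]
```

```bash
python3 -m creep '-0.26 -0.685 -0.893 -0.37;-0.26 -0.685 -0.893 -0.37;-0.26 -0.685 -0.893 -0.37;-0.26 -0.685 -0.893 -0.37;-0.26 -0.685 -0.893 -0.37;-0.26 -0.685 -0.893 -0.37;-0.26 -0.685 -0.893 -0.37;-0.26 -0.685 -0.893 -0.37;-0.26 -0.685 -0.893 -0.37' 0.55 >/dev/null; python3 s.py; python3 - <<'E'
from h import *
S,R=st(); print(np.degrees(np.arctan2(R[1,1],R[0,1])), go([.520,.3667,.054]))
save(viewer.capture("wrist"),"w16.png"); c=viewer.capture("side"); save(c,"s16.png",(180,100,340,240),4.5)
E
```

```text
q [ 0.611  0.472  1.684 -0.002  0.989  1.123] tcp [0.5212 0.366  0.1467] t 49.625
xdir [-0.0016 -0.0028 -1.    ] tilt from down deg 0.19 toward az -118.8 y [ 0.872 -0.49   0.   ] z [-0.49  -0.872  0.003]
-29.328661027171027 (array([ 0.2317, -0.0034, -0.0008]), np.float64(0.09267230844367232), 2)
```

View pics/w16.png

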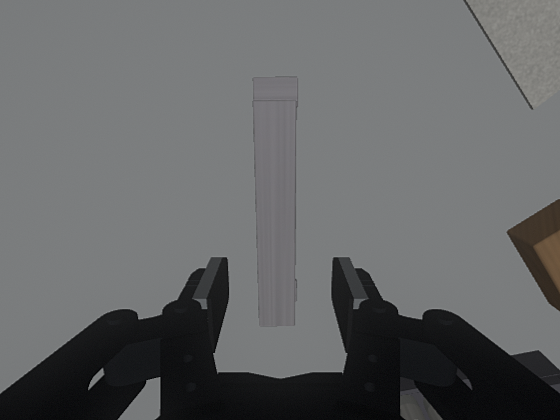

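View pics/s16.png

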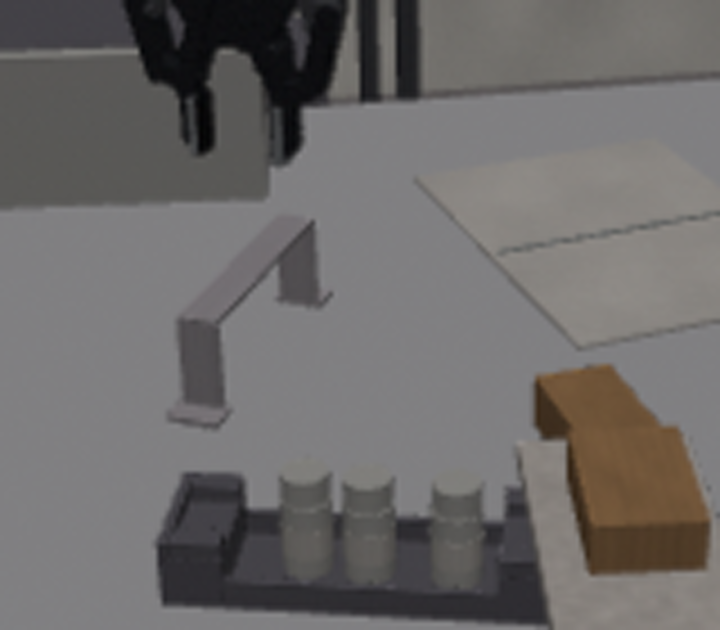

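```bash
python3 - <<'E'
from h import *
c=viewer.capture("wrist")
P=[at_z(c,uv,.065)for uv in[(253.5,100.5),(297,100.5),(260.5,325.5),(295.5,326)]]
for p in P: print(p.round(4))
far=(P[0]+P[1])/2; near=(P[2]+P[3])/2
print("centre",(far+near)/2,"len",np.linalg.norm(far-near),"w",np.linalg.norm(P[0]-P[1]),np.linalg.norm(P[2]-P[3]),"yaw",np.degrees(np.arctan2(*(far-near)[[1,0]])))
t=[at_z(c,uv,.065) for uv in [(253.5,100.5),(258.7,260)]]; print(np.degrees(np.arctan2(*(t[0]-t[1])[[1,0]])))
E
```

```text
[0.5418 0.4384 0.065 ]
[0.5641 0.4258 0.065 ]
[0.4671 0.3025 0.065 ]
[0.489  0.2898 0.065 ]
centre [0.51551015 0.36412847 0.065     ] len 0.15523569091985256 w 0.025664340227708082 0.0253217896108732 yaw 61.158604893396756
61.312785381062916
```

```bash
python3 - <<'E'
from h import *
S,R=st(); print(S["tool_pos"],go([.518,.3655,.054]))
E
```

```text
[0.51802752 0.36472716 0.14646879] (array([ 0.2312, -0.0007, -0.003 ]), np.float64(0.09247202193767824), 2)
```

```bash
python3 -m creep '0.12 0 -0.002 0;0.2 0 -0.002 0;0.231 0 -0.002 0;0.231 0 -0.002 0' 0.55 >/dev/null; python3 s.py; python3 -m creep '0 0 0 0;0 0 0 0;0 0 0 0' 0 80; python3 s.py
```

```text
q [ 0.613  0.587  1.734 -0.002  0.824  1.125] tcp [0.5186 0.366  0.0551] t 50.275
xdir [-0.0027 -0.0036 -1.    ] tilt from down deg 0.26 toward az -126.9 y [ 0.872 -0.489 -0.001] z [-0.489 -0.872  0.005]
clock: 50.65
tool_pos: [0.5201, 0.3671, 0.0572]
ee_rot: [1.574, 0.921, -1.574]
contact_force: [-2.0, -1.3, 7.8]
width: 0.0236
q [ 0.613  0.585  1.733 -0.002  0.824  1.125] tcp [0.5201 0.3671 0.0572] t 50.65
xdir [ 5.0e-04 -1.4e-03 -1.0e+00] tilt from down deg 0.09 toward az -70.9 y [ 0.872 -0.489  0.001] z [-0.489 -0.872  0.001]
```

```bash
python3 -m creep '-0.1 0 0 0;-0.25 0 0 0;-0.27 0.1 0.13 0.1;-0.27 0.398 0.526 0.426;-0.27 0.398 0.526 0.426;-0.27 0.398 0.526 0.426;-0.27 0.398 0.526 0.426;-0.27 0.398 0.526 0.426;-0.27 0.398 0.526 0.426;-0.27 0.398 0.526 0.426;-0.27 0.398 0.526 0.426;-0.27 0.398 0.526 0.426' ; python3 s.py; python3 - <<'E'
from h import *
S,R=st(); print(np.degrees(np.arctan2(R[1,1],R[0,1])),S["tool_pos"])
for n in("wrist","side","top"):
    c=viewer.capture(n); save(c,n+"17.png",{"wrist":(0,0,560,420),"side":(180,100,360,260),"top":(180,150,320,300)}[n],{"wrist":1.4,"side":4,"top":4}[n])
E
```

```text
clock: 52.15
tool_pos: [0.5555, 0.1056, 0.1643]
ee_rot: [-2.074, 0.291, 2.076]
contact_force: [-0.5, 0.7, -0.2]
width: 0.0236
q [ 0.187  0.35   1.832 -0.003  0.961  2.035] tcp [0.5555 0.1056 0.1643] t 52.15
xdir [-0.0013 -0.0028 -1.    ] tilt from down deg 0.17 toward az -114.8 y [-0.272 -0.962  0.003] z [-0.962  0.272  0.   ]
-105.79021859431165 [0.55548453 0.10563543 0.16429865]
```

View pics/wrist17.png

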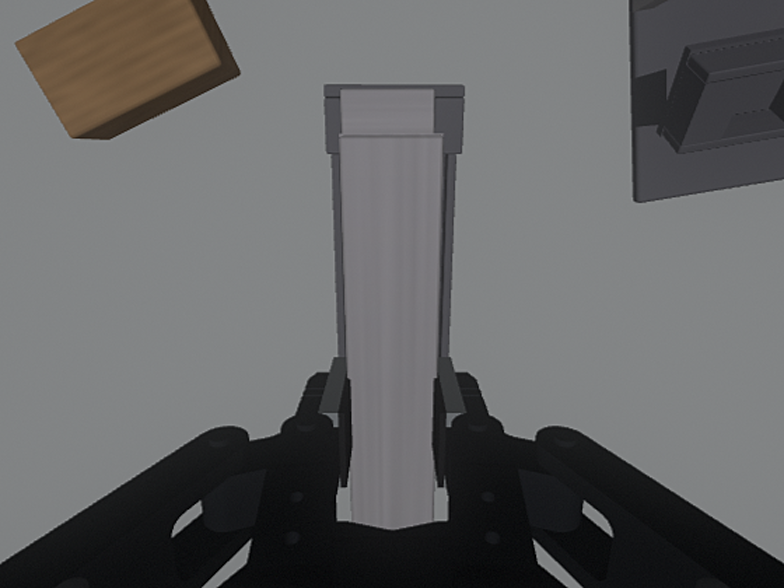

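View pics/side17.png

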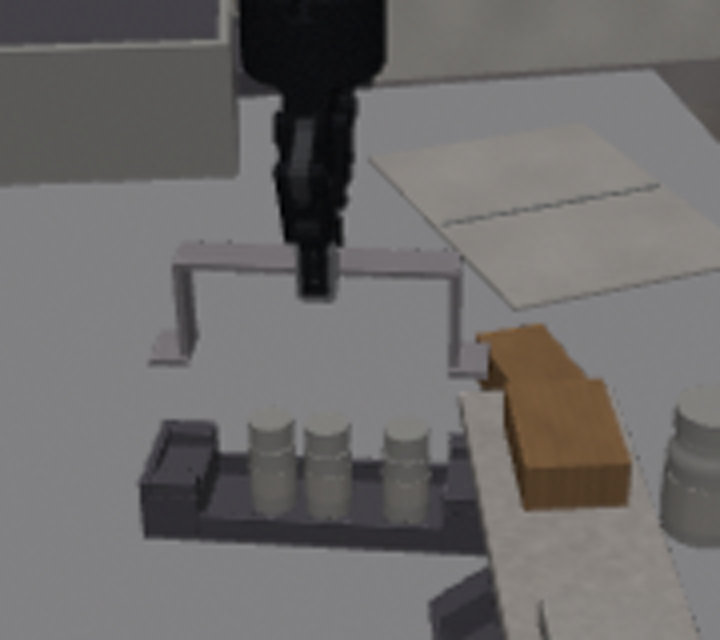

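View pics/top17.png

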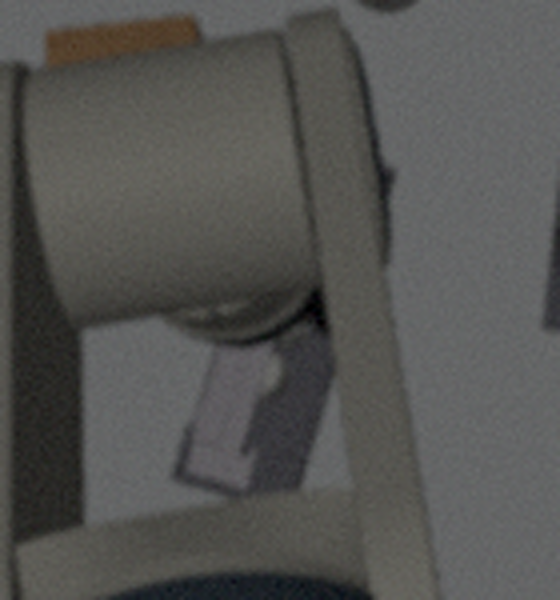

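```bash
python3 - <<'E'
from h import *
c=viewer.capture("wrist"); S,R=st(); print(S["tool_pos"])
k=1/1.4
A=lambda u,v,z: at_z(c,(u*k,v*k),z)
# tray far block top corners z=.04 
tr=[A(325,86,.04),A(464,86,.04)]
tl=xf(TRAY,[[.105,.035,.04],[.105,-.035,.04]])
print("tray far corners meas",np.round(tr,4).tolist(),"model",tl.round(4).tolist(), "inner meas",A(327.5,153,.04).round(4),A(462,153,.04).round(4),xf(TRAY,[[.072,.035,.04],[.072,-.035,.04]]).round(4).tolist())
def tf(p): # to tray frame
    d=np.asarray(p)[:2]-TRAY[:2]; cc,ss=np.cos(TRAY[2]),np.sin(TRAY[2]); return np.array([cc*d[0]+ss*d[1],-ss*d[0]+cc*d[1]])*1000
zt=S["tool_pos"][2]+.008 # strap approx: grasp pt
for dz in (0,.003,.006):
    st_=[A(341.5,135,zt+dz),A(443,135,zt+dz)]
    print("strap far end in tray mm",[tf(p).round(1).tolist() for p in st_],"width",np.linalg.norm(st_[0]-st_[1]))
zf=zt+.004-.060
print("foot far end", [tf(A(u,90,zf)).round(1).tolist() for u in(341,434)])
print("tcp in tray",tf(S["tool_pos"]))
E
```

```text
[0.55549606 0.1055931  0.16419061]
tray far corners meas [[0.6631, 0.1078, 0.04], [0.6444, 0.042, 0.04]] model [[0.6661, 0.1092, 0.04], [0.6468, 0.0419, 0.04]] inner meas [0.6327 0.1165 0.04  ] [0.6138 0.0504 0.04  ] [[0.6344, 0.1183, 0.04], [0.6151, 0.051, 0.04]]
strap far end in tray mm [[76.1, 12.6], [76.2, -12.1]] width 0.024733653621128206
strap far end in tray mm [[76.0, 12.3], [76.1, -11.8]] width 0.024129080875921034
strap far end in tray mm [[76.0, 12.1], [76.0, -11.5]] width 0.023524508130713877
foot far end [[92.4, 17.8], [92.5, -14.4]]
tcp in tray [-0.30513456  1.04965552]
```

```bash
python3 -m creep '0.08 0.004 0 0;0.14 0.004 0 0;0.15 0.004 0 0;0.15 0.004 0 0' ; python3 - <<'E'
from h import *
S,R=st(); print(S["tool_pos"])
for n in("wrist","side"):
    c=viewer.capture(n); save(c,n+"18.png",{"wrist":(200,30,360,150),"side":(200,140,320,240)}[n],{"wrist":5,"side":6}[n])
E
```

```text
clock: 52.85
tool_pos: [0.5552, 0.1039, 0.1045]
ee_rot: [-2.073, 0.293, 2.075]
contact_force: [0.2, -0.3, -1.4]
width: 0.0234
[0.55522879 0.1038925  0.10452176]
```

View pics/wrist18.png

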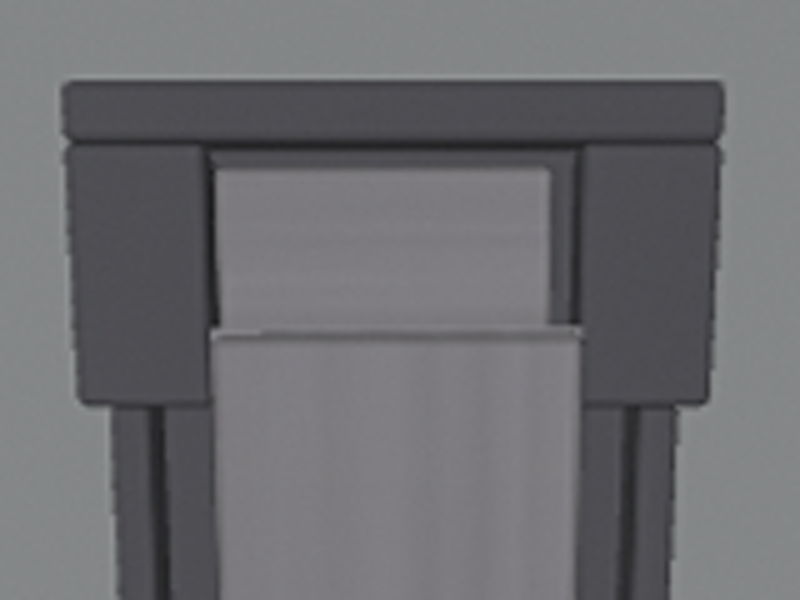

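View pics/side18.png

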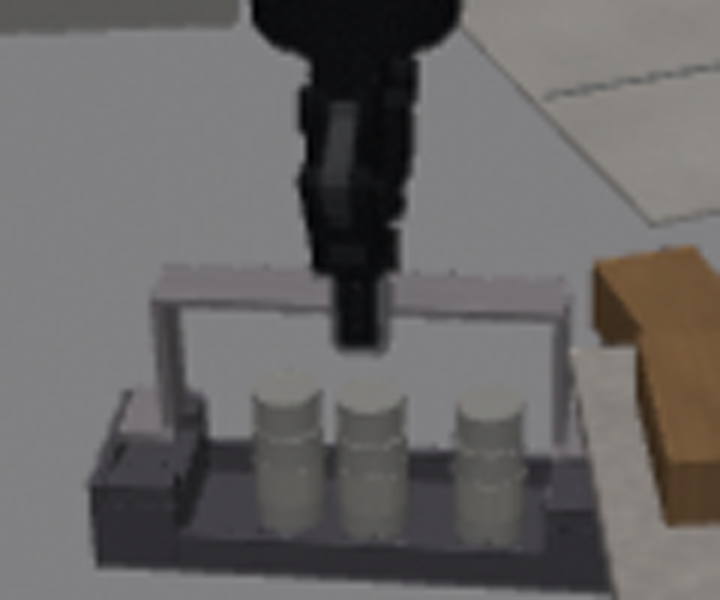

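```bash
python3 - <<'E'
from h import *
c=viewer.capture("wrist"); S,R=st(); print(S["tool_pos"],S["clock"])
def tf(p):
    d=np.asarray(p)[:2]-TRAY[:2]; cc,ss=np.cos(TRAY[2]),np.sin(TRAY[2]); return np.array([cc*d[0]+ss*d[1],-ss*d[0]+cc*d[1]])*1000
A=lambda u,v,z: tf(at_z(c,(200+(u)/5-.1,30+(v)/5-.1),z)).round(1)
print("tray outer top",A(395,82,.04),"nominal 105; notch end top",A(395,146,.04),"nom 99; block inner",A(395,404,.04),"nom 72")
zf=S["tool_pos"][2]-.0572+.005
print("foot end top",A(382,168,zf),"nom 96; strap far end",A(397,335,zf+.06),"nom 78.5, zf",zf)
print("notch sides",A(208,250,.04),A(582,250,.04),"foot sides",A(216,250,zf),A(550,250,zf))
E
```

```text
[0.55575292 0.1039808  0.10525399] 53.0
tray outer top [103.8  -0.9] nominal 105; notch end top [97.6 -0.9] nom 99; block inner [71.4 -0.9] nom 72
foot end top [94.   0.4] nom 96; strap far end [76.7 -1. ] nom 78.5, zf 0.05305399136228655
notch sides [87.3 19.2] [ 87.3 -21. ] foot sides [86.4 17.1] [ 86.4 -16.4]
```

```bash
python3 -m creep '0.01 0.003 -0.002 0;0.025 0.003 -0.002 0;0.033 0.003 -0.002 0;0.037 0.003 -0.002 0' ; python3 -m creep '0.006 0 0 0;0.006 0 0 0'; python3 s.py; python3 - <<'E'
from h import *
for n in("wrist","side"):
    c=viewer.capture(n); save(c,n+"19.png",{"wrist":(200,30,360,150),"side":(200,140,320,240)}[n],{"wrist":5,"side":6}[n])
E
```

```text
clock: 53.5
tool_pos: [0.5552, 0.1024, 0.089]
ee_rot: [-2.072, 0.294, 2.075]
contact_force: [-0.3, -0.1, -0.6]
width: 0.0235
clock: 53.75
tool_pos: [0.5555, 0.1025, 0.0872]
ee_rot: [-2.073, 0.293, 2.075]
contact_force: [-0.7, 0.7, 1.8]
width: 0.0236
q [ 0.181  0.456  1.882 -0.003  0.806  2.032] tcp [0.5555 0.1025 0.0872] t 53.75
xdir [-0.0013 -0.0026 -1.    ] tilt from down deg 0.17 toward az -115.6 y [-0.275 -0.962  0.003] z [-0.962  0.275  0.   ]
```

View pics/wrist19.png

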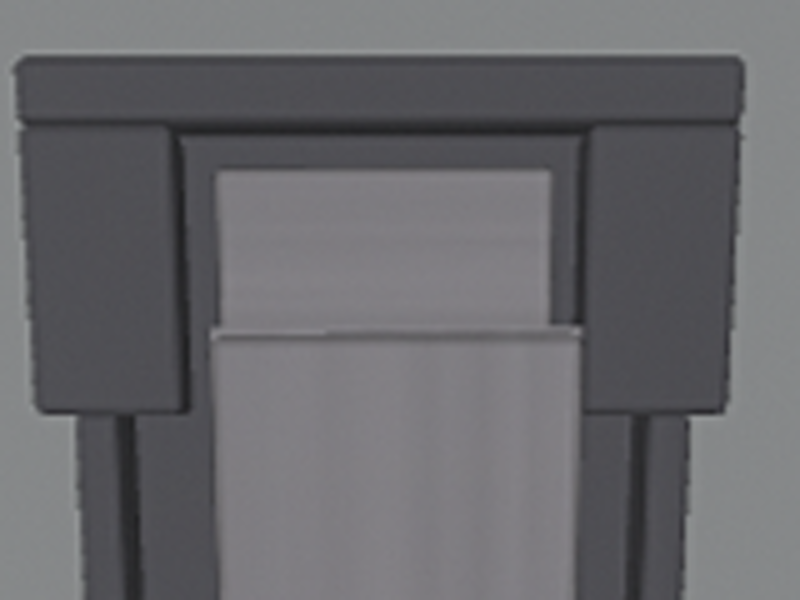

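View pics/side19.png

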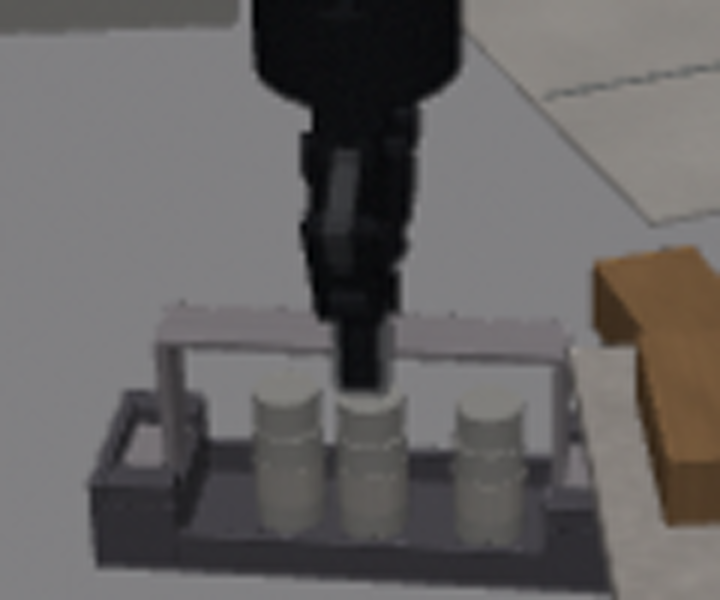

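```bash
python3 -m creep '0.003 0 0 0'; python3 -m creep '0.003 0 0 0' ; python3 s.py
```

```text
clock: 53.98
tool_pos: [0.5557, 0.1029, 0.087]
ee_rot: [-2.073, 0.293, 2.074]
contact_force: [-7.4, 2.9, 23.2]
width: 0.0233
clock: 54.1
tool_pos: [0.5558, 0.1031, 0.0868]
ee_rot: [-2.073, 0.292, 2.073]
contact_force: [-11.7, 3.6, 36.4]
width: 0.0241
q [ 1.820e-01  4.570e-01  1.882e+00 -2.000e-03  8.040e-01  2.032e+00] tcp [0.5558 0.1031 0.0868] t 54.1
xdir [-6.0e-04 -1.7e-03 -1.0e+00] tilt from down deg 0.1 toward az -110.6 y [-0.275 -0.961  0.002] z [-0.961  0.275  0.   ]
```

Seated with 36 N. Back off slightly, release and withdraw.

```bash
python3 -m creep '-0.004 0 0 0' 0 20; python3 -m creep '0 0 0 0;0 0 0 0;0 0 0 0' 0.6 20; python3 -m creep '-0.06 0 0 0;-0.15 0 0 0;-0.3 0 0 0;-0.45 0 0 0;-0.45 0 0.3 0;-0.45 0 0.6 0;-0.45 0 0.6 0;-0.45 0 0.6 0'; python3 - <<'E'
from h import *
for n in("wrist","side","top"):
    c=viewer.capture(n); save(c,n+"20.png",{"wrist":(0,0,560,420),"side":(180,130,340,250),"top":(190,130,480,310)}[n],{"wrist":1.4,"side":5,"top":2.7}[n])
E
```

```text
clock: 54.22
tool_pos: [0.5555, 0.1026, 0.0872]
ee_rot: [-2.073, 0.293, 2.074]
contact_force: [-0.5, -0.8, 1.1]
width: 0.024
clock: 54.6
tool_pos: [0.5553, 0.1023, 0.0859]
ee_rot: [-2.072, 0.294, 2.075]
contact_force: [0.3, 0.2, 0.5]
width: 0.0514
clock: 55.6
tool_pos: [0.3227, 0.1689, 0.2661]
ee_rot: [-2.072, 0.294, 2.075]
contact_force: [-1.5, 0.6, 0.5]
width: 0.0511
```

View pics/wrist20.png

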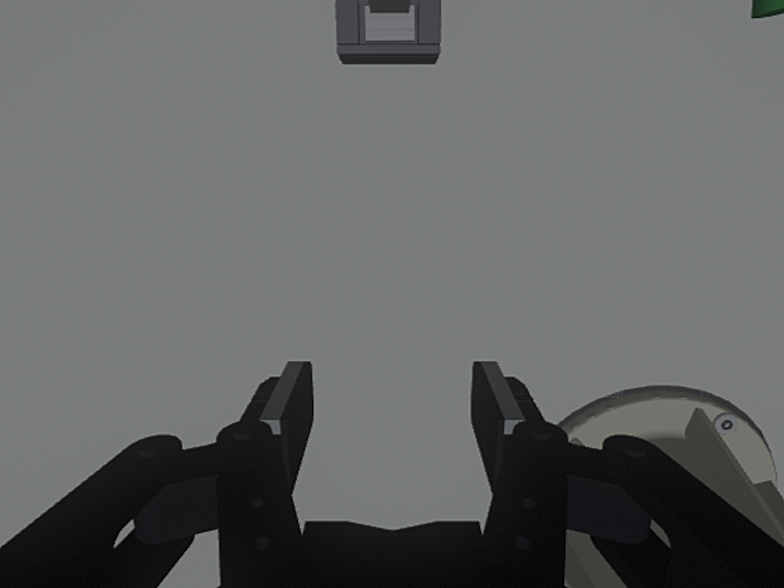

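View pics/side20.png

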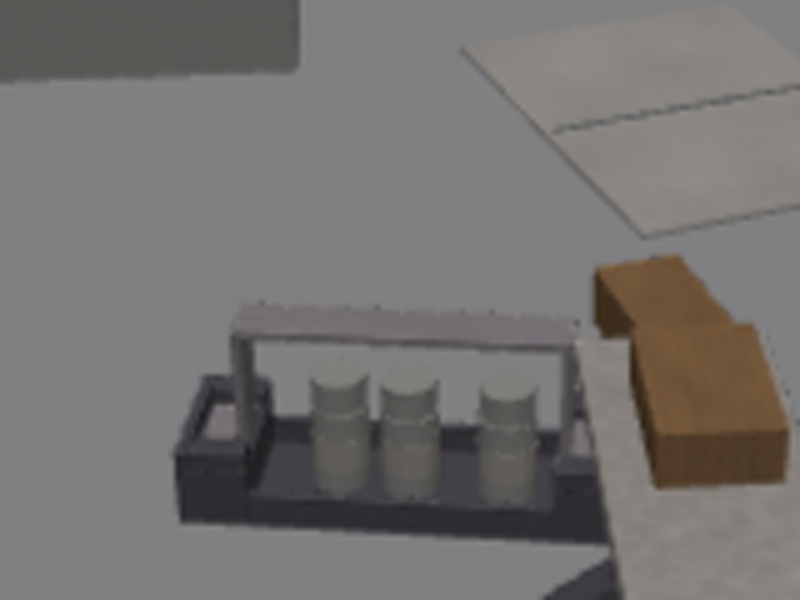

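View pics/top20.png

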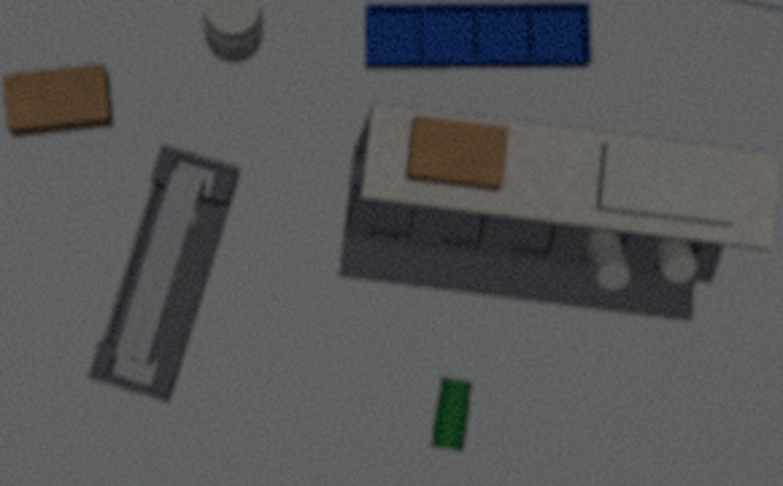

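```bash
python3 - <<'E'
from h import *
def box(x0,x1,y0,y1,z0,z1): return [(x,y,z) for x in(x0,x1) for y in(y0,y1) for z in(z0,z1)]
bow=[box(-78.5,78.5,-13,13,90,95)]+[box(s*74,s*79,-13,13,30,95) for s in(-1,1)]+[box(s*74,s*96,-17,17,30,35) for s in (-1,1)]
for n,cr in [("side",(200,150,320,250)),("top",(210,170,300,290))]:
    c=viewer.capture(n);k=6 if n=="side" else 5
    g=cv2.convertScaleAbs(cv2.resize(c["frame"][cr[1]:cr[3],cr[0]:cr[2]],None,fx=k,fy=k,interpolation=2),alpha=1.6)
    for b in bow:
        q=(proj(c,xf(TRAY,np.array(b)/1000))-[cr[0],cr[1]]+.5)*k
        cv2.polylines(g,[cv2.convexHull(q.astype(np.float32)).astype(np.int32)],True,(255,0,0),1)
    cv2.imwrite(f"pics/{n}_fin.png",g[:,:,::-1])
E
```

```text
(no output)
```

View pics/side_fin.png

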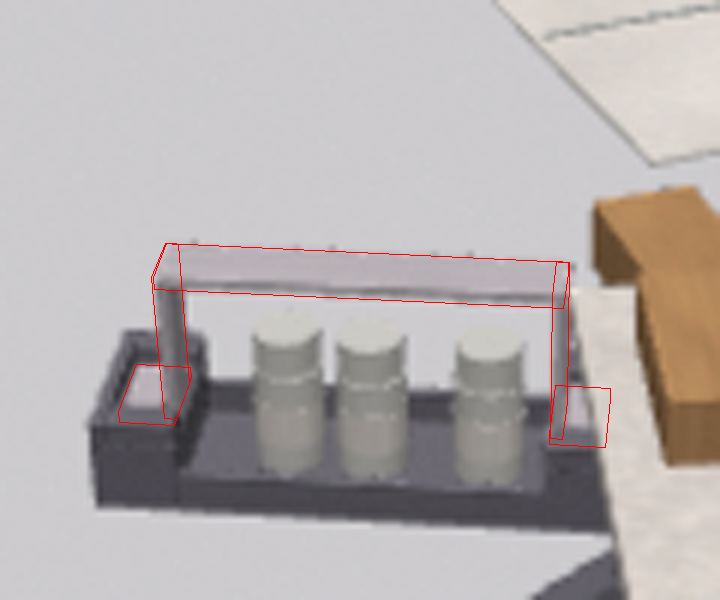

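View pics/top_fin.png

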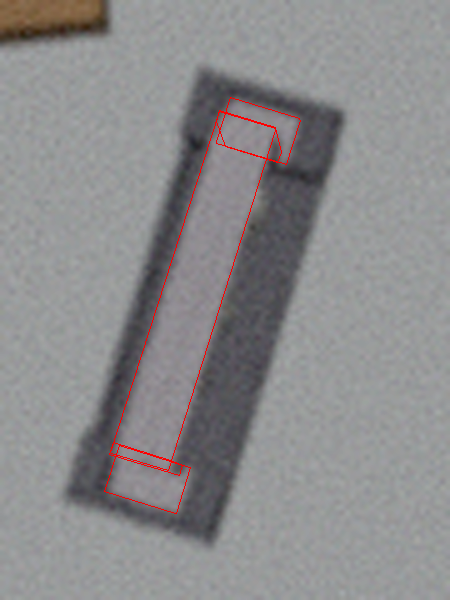

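The outline of a fully seated bow (feet at 30 mm) matches both views, so I'm handing in.

```bash
python3 -c "
from workcell import workorder,telemetry
print(workorder.finish_job(), telemetry.get_state()['clock'])"
```

```text
the job is handed in; nothing more can be done
the job is handed in; nothing more can be done
```

The job is handed in at about 56 s of the allowed 72 s. Three tall vials stand upright in the trough and the bow sits over them with both feet in the notches.

**How it was done:** The move command has no tilt, so I leaned the gripper about 26° by pushing at the arm's outer reach limit. I straightened it again for each placing by pushing at the inner limit. Three vials came out along their lean. I set each down on its lower edge, eased it upright and released it. I then gripped the bow, turned it in line with the tray, lowered it until the wrist read 36 N, released it and backed away.

**Last checks:**
- The side view shows all three vials upright. The top view shows the fourth vial and the low jar still in the rack, and the green look-alike, carton, bottle and pill box in place.
- A drawn outline of a fully seated bow, feet at 30 mm, matched the bow in both views.

**What did not fully agree:**
- The cameras differed by 1–5 mm on the bow and tray positions, so I did the final alignment from the wrist picture alone.
- The shelf partly hides the far foot in the side view, so that foot was confirmed only from the wrist view while lowering and from above.
- Joints 3 and 5 rested on their end stops at times. Joint 3 read 0.058 against its printed limit of 0.06, which I took as rounding.

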